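# Put the spanner and the clamp toe back in the brake bench shadow tray

### The job

Put the two loose tools back in the shadow tray: lay the open-jaw spanner flat in its matching pocket, and lay the T-headed clamp toe in its own pocket, then slide it along until its thin tongue is fully home under the steel retaining bar. Set them down without dropping them, let go, and leave the scraper in its pocket, the switch and everything else on the cart as they are.

Things in the scene. Friction and masses are not known exactly. Their poses are not given: they have to be found in the camera images.
- tray: fixed flat shadow tray, black with grey pocket floors, 230 (x) by 250 (y) by 16 mm high; origin at the centre of its underside, z up. Pocket floors 6 mm above the table, pockets 10 mm deep, about 3 mm clear of their tools each side. Three T-shaped pockets run along x: spanner at y=+80 mm, scraper (filled) at y=0, clamp toe at y=-80 mm
- spanner_home (a point): point on the floor of the spanner pocket where the spanner's origin belongs; its x is the direction in which the spanner's jaw must point, z up. The pocket is 32 mm wide from x=-103 to +37 mm for the handle and 56 mm wide from +37 to +93 mm for the jaw
- clamp_home (a point): point on the clamp toe pocket's floor where the clamp toe's origin belongs when fully home; x is the direction of the tongue and the slide, z up. Pocket 66 mm wide from x=-101 to -32 mm (cross head), 36 mm wide from -32 to +97 mm, where the end wall stops the tongue 2 mm past home. To clear the bar it is lowered in with its origin 29 to 41 mm short of home (best 35), then slid to +x
- bar (a point): centre of the top of the fixed steel retaining bar that crosses over the far (+x) end of the clamp toe pocket: 26 mm along x, 76 mm along y, 79 mm beyond clamp_home; axes as the tray. Its underside is 14 mm and its top 24 mm above the pocket floor, bolt heads at its ends stand 5 mm higher
- scraper_home (a point): point on the floor of the middle pocket where the scraper's origin lies; axes as the tray
- spanner: loose open-jaw spanner lying flat, 190 mm long, 0.4 kg nominal; black rubber-clad handle 26 mm wide and 28 mm high from x=-100 to +40 mm, steel two-pronged jaw 50 mm wide and 14 mm thick from x=+40 to +90 mm. Origin on the underside near the balance point, x towards the jaw, z up
- clamp: loose dark steel T-headed clamp toe lying flat, 155 mm long, 0.5 kg nominal; body 30 mm wide and 28 mm high from x=-35 to +55 mm, cross head 60 mm wide and 22 mm high from x=-60 to -35 mm, thin tongue 30 mm wide and 10 mm thick from x=+55 to +95 mm. Origin on the underside near the balance point, x towards the tongue, z up
- scraper: loose scraper already lying in the tray's middle pocket, black handle 24 mm wide, 22 mm high, 50 mm wide thin blade at +x, 180 mm long; origin on the underside, leave it there
- casting: rusted brake head casting fragment, 150 x 80 x 75 mm, bystander; origin at the centre of its underside
- mallet_head: yellow nylon mallet head lying, 100 mm long along its y, 56 mm in diameter, bystander; origin at the centre of its underside
- spacer: green plastic spacer ring, 56 mm across, 16 mm high, bystander; origin at the centre of its underside
- bolt1: hex-headed steel bolt with nut lying down, 83 mm long along its x, 31 mm high, bystander; origin under its middle
- bolt2: second such bolt with nut, bystander; origin under its middle
- switch (a joint): chunky black toggle switch on a grey steel box (100 x 120 x 90 mm) on the right side of the cart; 0 = leaning to the robot, as found; leave it
Things that resemble listed ones, but are neither listed nor needed, are in the scene too. What is shaped like the spanner but purple is not meant.

How it is judged:
By the outcome, as a careful person would: the job done as asked, in the order asked, and still so for the second after the job is handed in, with the robot touching nothing.
It also fails if it takes over 61 s, if anything falls off the work surface, if the arm or the gripper's body presses on something with over 40 N, if the wrist force passes 120 N, or if a joint passes its speed limit or range.

### The arm

A 7-joint arm with a two-finger parallel gripper is mounted at the origin on the work surface. World frame = base frame: x ahead of the robot, y to its left, z up, the work surface at z = 0. Lengths are in m, angles in rad, forces in N, time in s.
With the tool pointing down it reaches from about 0.4 to 0.85 m from the base axis. Payload 10.4 kg.
Tool frame: the origin (TCP) lies at the very end of the fingers, on their centre line; the grasp point (between the pads) lies 19 mm behind it; z points along the fingers, y is the direction in which the jaws open and shut (so a half turn about z gives the same grasp; the last joint's range is limited). The gripper opens to 85 mm and grips with 20 to 120 N. Pads are 22 mm wide; open, the fingers measure 114 mm over their backs; the gripper's body (76 mm by 85 mm) begins 54 mm behind the grasp point. The pads swing forward as they close: fully open they stand 13 mm farther back than shut.
Start: joints at [-1.152, 0.332, -0.065, 1.46, 0.022, 1.35, -0.088], TCP at [0.267, 0.565, 0.231] pointing down, gripper open.
Joint ranges: [-2.6, 2.6], [-0.5, 2.12], [-1.47, 1.34], [0.16, 2.42], [-1.27, 4.41], [0.06, 2.06], [-2.6, 2.6]. Speed limits (rad/s): [2.22, 2.22, 2.79, 2.79, 3.14, 3.14, 3.14].

### API

Orientations are given as a unit quaternion [x, y, z, w].
In Python, from workcell import manip gives the robot as it stands.
- The arm moves only by the tool arm_command, never from a script. Its arguments are lists of equal length, an entry for each row: "slide": the shift along the tool's x, y, z in mm, a list of three; "turn": the turn about the tool's z in degrees; "grip": the closure, from 0 (fully open) to 1 (shut). In form: {"slide": [[tx, ty, tz], ...], "turn": [turn, ...], "grip": [grip, ...]}. A call has 1 to 10 rows; each row shifts and turns the commanded pose from where the row before left it, along the tool's axes as they then stand; what a row does not reach is not made up. A row lasts 1/12 s, in which the tool goes at most 41.7 mm and 7.16 degrees, less where a joint would pass 70% of its speed; a pose out of reach is approached as far as the arm can. A call with a gripper value outside its range is refused whole. The fingers move at their own pace and stop on an object; "newtons" is the grip in N (left out, the last holds). Time passes only in rows, so rows that do not move let the fingers close. It gives the time, the measured TCP pose, the force and the opening at its end, in the units of the state.
- manip.get_obs(): the state, without advancing time (a new reading comes with each control period).
- manip.camera(name): name is "side" or "top" or "wrist"; returns the picture (480x640x3 uint8, blue, green, red); there is no depth.
- manip.camera_info(name): a dict with "fx", "fy", "cx", "cy" (pixels), "dist_coeffs" ([k1, k2, p1, p2, k3] as OpenCV has them; the pictures are not rectified), "rvec" (rotation vector, rad) and "tvec" (3), from world to camera coordinates, as OpenCV has them. Camera axes: x right, y down, z forward; pixel columns grow to the right and rows downward; lengths in m; the calibration is good to about 2 mm. A picture is of the moment at which its call begins: read the wrist's pose just before it. camera_info takes no time and is no camera call; for the wrist camera it gives the pose at the moment of the call.
- manip.hand_in(): hands the job in, once; it reports no verdict.
Trained networks look in the newest picture that a camera, given by its name, has taken for a name from the list of things; names that differ only in an ending like _2 or _b are one class to them, and where a whole thing is asked for, a point or a joint stands for the part that bears it (a point fixed in the world has none). Each returns a list of dicts, best first, with "score" (0 to 1); they miss things now and then, are a little off and sometimes report something else, mostly with a low value. They report only what shows in the picture. A call takes as long as a camera call. They do not tell look-alikes from the thing itself.
- manip.cut_out(target, camera): "pixels" (480x640 bool, what is visible of it).
- manip.tip_of(target, camera): "xyz" ([x, y, z] in m, in the coordinates of the camera as it stood for that picture, good to about 4 mm: a listed point, or the origin of a listed thing).
The state is a dict: "clock": time; "joint_pos": joint angles; "joint_velocities": joint speeds; "tau": joint torques, N m; "position": TCP position; "ee_rot": TCP orientation; "ft_force": force on the tool from outside, world axes, zero at the start; "torque": the same for the moment, N m; "grip_width": opening from 0.0 (shut) to 1.0 (fully open).
Only numpy, scipy, OpenCV 4.12 (cv2) and the standard library are available. Lean on these libraries where they do the work, as an engineer would, in place of code of your own. Each camera call takes 0.05 s, during which the arm holds its last target.

## Working session

There is one attempt and no reset: what is moved stays moved. The work goes in short steps, Python scripts to look and compute and a tool call to move; the robot and the scene stay as the last step left them, time stands still between calls to the robot, and variables do not carry over. Pictures are saved under pics/ and viewed, and the job is handed in when it is done.

Besides the shell and the picture viewer there is one more tool, called after "Request:" as name(argument=value, ...), one argument or row to a line, values as JSON. arm_command: Moves the arm, as the interface text tells. Its arguments: {"type":"object","properties":{"slide":{"type":"array","items":{"type":"array","items":{"type":"number"}}},"turn":{"type":"array","items":{"type":"number"}},"grip":{"type":"array","items":{"type":"number"}},"newtons":{"type":"number"}},"required":["slide","turn","grip"]}

```bash
mkdir -p pics; ls; cat > h.py <<'E'
import numpy as np, cv2
from workcell import manip
from scipy.spatial.transform import Rotation as R
E
python3 - <<'E'
from h import *
o=manip.get_obs(); print({k:np.round(v,3) for k,v in o.items()})
for c in ["top","side","wrist"]:
    im=manip.camera(c); cv2.imwrite(f"pics/{c}0.png",im)
    i=manip.camera_info(c); print(c,{k:np.round(v,3) for k,v in i.items()})
E
```

```text
pics
{'clock': np.float64(0.0), 'joint_pos': array([-1.152,  0.333, -0.065,  1.461,  0.022,  1.35 , -0.088]), 'joint_velocities': array([-0.003,  0.001,  0.001,  0.001, -0.001,  0.001, -0.001]), 'tau': array([ 0.0000e+00, -6.2545e+01,  4.9000e-02, -3.9160e+01,  1.6000e-02,
        1.0000e-02,  0.0000e+00]), 'position': array([0.267, 0.565, 0.23 ]), 'ee_rot': array([ 0.219,  0.976, -0.001, -0.   ]), 'ft_force': array([-0.749, -0.109, -0.68 ]), 'torque': array([-0.02 , -0.018, -0.016]), 'grip_width': np.float64(0.994)}
top {'fx': np.float64(534.992), 'fy': np.float64(534.992), 'cx': np.float64(321.267), 'cy': np.float64(246.113), 'dist_coeffs': array([0.034, 0.   , 0.   , 0.   , 0.   ]), 'rvec': array([ 2.141, -2.128,  0.207]), 'tvec': array([-0.053,  0.491,  1.4  ])}
side {'fx': np.float64(572.191), 'fy': np.float64(572.191), 'cx': np.float64(308.043), 'cy': np.float64(235.586), 'dist_coeffs': array([0.022, 0.   , 0.   , 0.   , 0.   ]), 'rvec': array([ 2.083, -0.692,  0.336]), 'tvec': array([-0.419,  0.229,  1.095])}
wrist {'fx': np.float64(372.564), 'fy': np.float64(372.564), 'cx': np.float64(317.754), 'cy': np.float64(238.435), 'dist_coeffs': array([-0.071,  0.   ,  0.   ,  0.   ,  0.   ]), 'rvec': array([-2.455, -1.556, -0.21 ]), 'tvec': array([-0.624, -0.035,  0.377])}
```

View pics/top0.png

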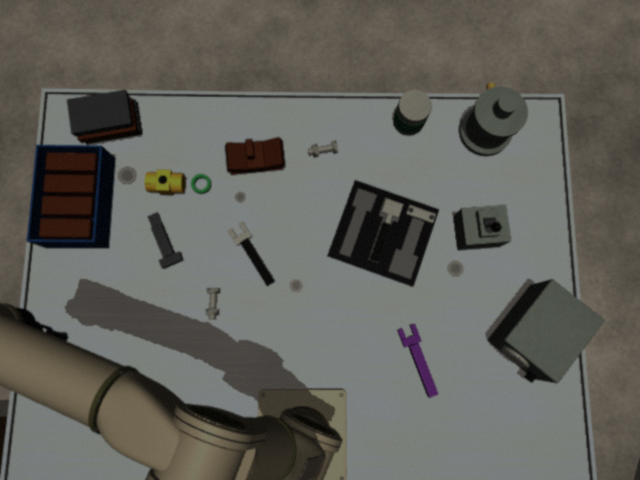

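View pics/side0.png

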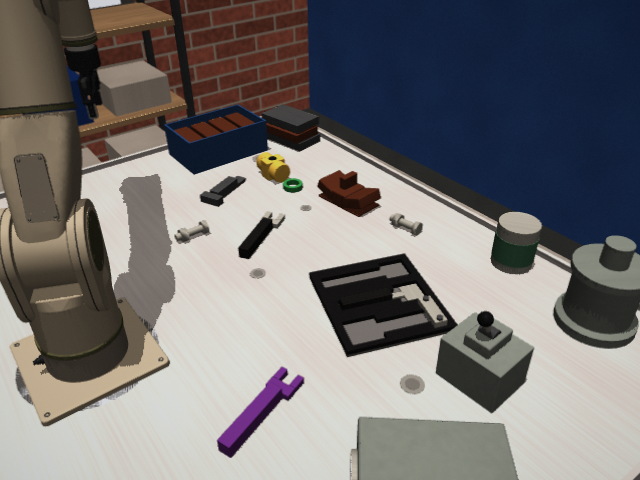

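View pics/wrist0.png

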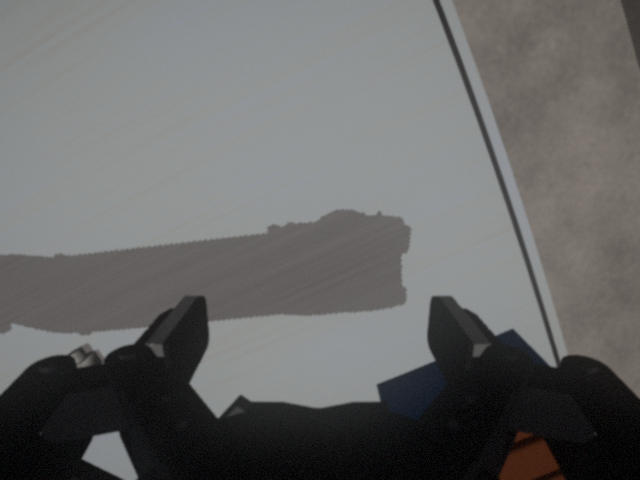

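```bash
cat >> h.py <<'E'
def cam(c):
    i=manip.camera_info(c); K=np.array([[i['fx'],0,i['cx']],[0,i['fy'],i['cy']],[0,0,1.]]); 
    return K,np.array(i['dist_coeffs']),cv2.Rodrigues(np.array(i['rvec'],float))[0],np.array(i['tvec'],float).ravel()
def toworld(c,p):
    K,d,Rm,t=cam(c); return Rm.T@(np.array(p)-t)
def pix2plane(c,uv,z,cm=None):
    K,d,Rm,t=cm or cam(c); n=cv2.undistortPoints(np.array(uv,float).reshape(-1,1,2),K,d)[:,0]
    r=np.c_[n,np.ones(len(n))]@Rm; o=-Rm.T@t; s=(z-o[2])/r[:,2]; return o+r*s[:,None]
def proj(c,P,cm=None):
    K,d,Rm,t=cm or cam(c); return cv2.projectPoints(np.array(P,float).reshape(-1,3),cv2.Rodrigues(Rm)[0],t,K,d)[0][:,0]
E
python3 - <<'E'
from h import *
for c in ["top","side"]:
    for n in ["spanner","clamp","tray","spanner_home","clamp_home","bar","scraper_home","scraper"]:
        for r in manip.tip_of(n,c)[:3]: print(c,n,round(r['score'],2),np.round(toworld(c,r['xyz']),4))
im=cv2.imread("pics/top0.png")
a=cv2.resize(im[200:310,130:290],None,fx=5,fy=5,interpolation=cv2.INTER_CUBIC);cv2.imwrite("pics/topA.png",a)
a=cv2.resize(im[170:295,315:450],None,fx=4.5,fy=4.5,interpolation=cv2.INTER_CUBIC);cv2.imwrite("pics/topB.png",a)
print(manip.get_obs()['clock'])
E
```

```text
top spanner 0.89 [ 0.4753  0.1442 -0.0016]
top spanner 0.82 [ 0.1928 -0.3099  0.0004]
top clamp 0.57 [ 0.4967  0.3807 -0.0027]
top tray 0.9 [ 5.384e-01 -2.203e-01  5.000e-04]
top tray 0.22 [ 0.5433 -0.2288  0.0129]
top spanner_home 0.86 [ 0.5705 -0.1476  0.0067]
top clamp_home 0.69 [ 0.5123 -0.2966  0.0096]
top bar 0.86 [ 0.5938 -0.3227  0.0318]
top bar 0.75 [ 0.6762  0.2898 -0.0019]
top scraper_home 0.96 [ 0.5457 -0.2259  0.0071]
top scraper 0.69 [ 0.5444 -0.2253  0.0049]
side spanner 0.87 [ 0.2005 -0.3091 -0.0035]
side spanner 0.62 [0.4802 0.1449 0.0027]
side clamp 0.74 [ 0.4961  0.3841 -0.0055]
side tray 0.9 [ 0.5393 -0.2243 -0.0019]
side tray 0.49 [ 0.5685 -0.1504  0.0077]
side spanner_home 0.72 [ 0.5674 -0.1508  0.011 ]
side spanner_home 0.53 [ 0.4967  0.3795 -0.0044]
side clamp_home 0.98 [ 0.5113 -0.2953  0.0074]
side bar 0.86 [ 0.5938 -0.322   0.0313]
side scraper_home 0.82 [ 0.5447 -0.2237  0.0007]
side scraper 0.96 [ 0.5461 -0.2272  0.0038]
0.95
```

View pics/topA.png

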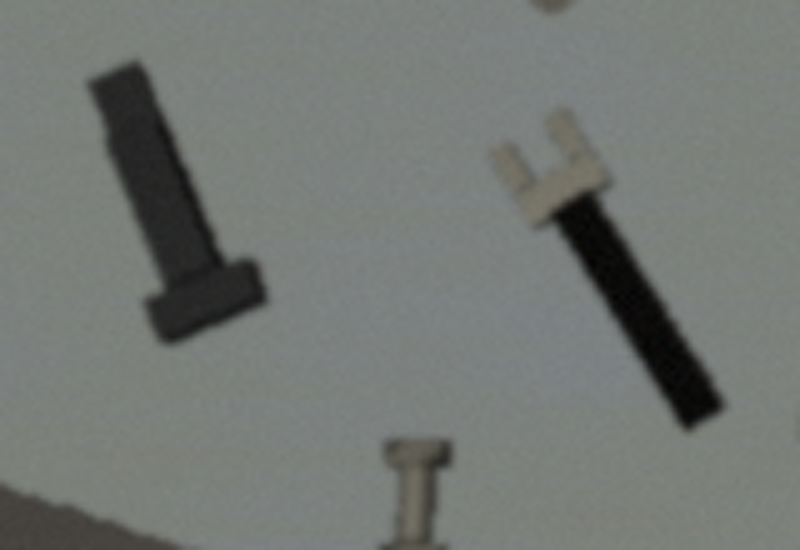

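View pics/topB.png

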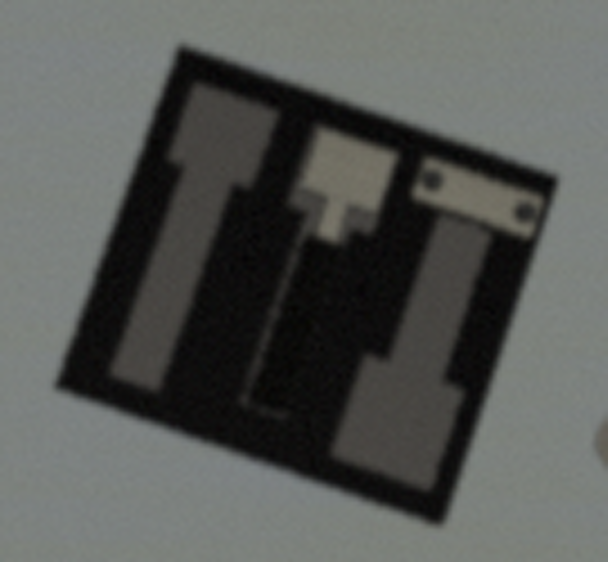

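```bash
cat >> h.py <<'E'
from scipy.optimize import minimize
def box(x0,x1,y0,y1,z0,z1): return np.array([[x,y,z] for x in (x0,x1) for y in (y0,y1) for z in (z0,z1)])/1000.
MOD={'spanner':[box(-100,40,-13,13,0,28),box(40,62,-25,25,0,14),box(60,90,-25,-11,0,14),box(60,90,11,25,0,14)],
'clamp':[box(-35,55,-15,15,0,28),box(-60,-35,-30,30,0,22),box(55,95,-15,15,0,10)],
'tray':[box(-115,115,-125,125,0,16)]}
def sil(name,p,z,cm,S=4):
    m=np.zeros((480*S,640*S),np.uint8); c,s=np.cos(p[2]),np.sin(p[2])
    for b in MOD[name]:
        P=b@np.array([[c,-s,0],[s,c,0],[0,0,1]]).T+[p[0],p[1],z]
        uv=proj(None,P,cm); uv=(uv+.5)*S-.5
        cv2.fillConvexPoly(m,np.round(cv2.convexHull(uv.astype(np.float32))*16).astype(np.int32),1,shift=4)
    return m
def fit(name,p0,z,views):  # views: list of (mask,cm)
    S=4; ms=[(cv2.resize(v[0].astype(np.uint8)*255,None,fx=S,fy=S,interpolation=cv2.INTER_LINEAR)>127,v[1]) for v in views]
    def f(p):
        e=0
        for m,cm in ms:
            s=sil(name,p,z,cm)>0; e+=1-(s&m).sum()/(s|m).sum()
        return e
    best=None
    r=minimize(f,p0,method='Nelder-Mead',options=dict(initial_simplex=[p0,np.add(p0,[.006,0,0]),np.add(p0,[0,.006,0]),np.add(p0,[0,0,.08])],maxfev=140,xatol=2e-4,fatol=1e-4))
    return r.x,r.fun
E
cat > f1.py <<'E'
from h import *
near={'spanner':(.477,.145,.55),'clamp':(.497,.382,.35),'tray':(.539,-.222,-.33)}
for n,p0 in near.items():
    V=[]
    for c in ["top","side"]:
        cm=cam(c); u=proj(None,[*p0[:2],.01],cm)[0]
        L=manip.cut_out(n,c)
        L=[r for r in L if r['pixels'].any()]
        L.sort(key=lambda r:np.hypot(*(np.argwhere(r['pixels'])[:,::-1].mean(0)-u)))
        r=L[0]; V.append((r['pixels'],cm)); print(n,c,round(r['score'],2),np.argwhere(r['pixels'])[:,::-1].mean(0).round(1),r['pixels'].sum())
        np.save(f'm_{n}_{c}.npy',r['pixels'])
    for vs in (V,V[:1],V[1:]):
        p,e=fit(n,p0,0.,vs); print('  ',p[:2].round(4),np.degrees(p[2]).round(2),round(e,3))
E
python3 f1.py
python3 - <<'E'
from h import *
K,d,Rm,t=cam('wrist'); o=manip.get_obs(); T=R.from_quat(o['ee_rot']).as_matrix()
print("cam pos in tool",T.T@(-Rm.T@t-o['position']),"\ncam axes in tool\n",(T.T@Rm.T).round(3))
E
```

```text
spanner top 0.89 [251.9 253.3] 785
spanner side 0.93 [259.  234.2] 796
   [0.4769 0.1408] 32.66 0.211
   [0.4769 0.141 ] 32.77 0.077
   [0.4782 0.1405] 33.9 0.119
clamp top 0.72 [163.1 242.4] 796
clamp side 0.73 [221.2 190.3] 680
   [0.4989 0.3803] 24.39 0.153
   [0.4994 0.3811] 24.32 0.07
   [0.4989 0.3782] 24.14 0.058
tray top 0.92 [383.1 233.7] 6827
tray side 0.84 [380.2 305.1] 8424
   [ 0.5383 -0.222 ] -19.69 0.238
   [ 0.5376 -0.2222] -19.68 0.095
   [ 0.5393 -0.222 ] -19.56 0.139
cam pos in tool [ 0.06699827 -0.00040201 -0.14179461] 
cam axes in tool
 [[ 0.001 -0.964 -0.266]
 [ 1.     0.001  0.   ]
 [-0.    -0.266  0.964]]
```

```bash
cat >> h.py <<'E'
def plan(x,y,z,yawdeg,vmax=38,tmax=7):
    o=manip.get_obs(); T=R.from_quat(o['ee_rot']).as_matrix(); y0=np.degrees(np.arctan2(T[1,0],T[0,0])); 
    dy=(yawdeg-y0+180)%360-180; D=(np.array([x,y,z])-o['position'])*1000
    n=int(max(np.ceil(np.linalg.norm(D)/vmax),np.ceil(abs(dy)/tmax),1))
    S=[];Tn=[];pos=np.zeros(3);yw=y0
    M=T.copy()
    for k in range(1,n+1):
        s=np.round(M.T@(D*k/n-pos)*2)/2; tt=np.round((-(dy*k/n)-(-(yw-y0)))*10)/10
        pos=pos+M@s; S.append(s.tolist()); Tn.append(tt); yw-=tt; M=M@R.from_euler('z',tt,degrees=True).as_matrix()
    print('tilt',T[:,2].round(3),'yaw',y0.round(2),'pos',np.round(o['position'],4),'D',D.round(1),'n',n)
    for i in range(0,n,10): print('{"slide":',str(S[i:i+10]).replace('.0,',',').replace('.0]',']'),'"turn":',[round(float(v),1) for v in Tn[i:i+10]])
E
python3 -c "
from h import *
plan(.477,.141,.15,32.7)"
```

```text
tilt [-0.  0. -1.] yaw 154.68 pos [0.2672 0.565  0.2313] D [ 209.8 -424.   -81.3] n 18
{"slide": [[-20.5, -16.5, 4.5], [-22.5, -13.5, 4.5], [-24, -11, 4.5], [-25, -8, 4.5], [-25.5, -5.5, 4.5], [-26.5, -2, 4.5], [-26, 1, 4.5], [-26, 4.5, 4.5], [-25.5, 7, 4.5], [-24, 10, 4.5]] "turn": [6.8, 6.8, 6.7, 6.8, 6.8, 6.8, 6.7, 6.8, 6.8, 6.8]
{"slide": [[-23, 13, 4.5], [-21, 15.5, 4.5], [-19.5, 18, 4.5], [-17, 20, 4.5], [-14.5, 22, 5], [-11.5, 23.5, 4.5], [-9, 24.5, 4.5], [-6, 25.5, 4.5]] "turn": [6.7, 6.8, 6.8, 6.8, 6.8, 6.7, 6.8, 6.8]
```

Request:
arm_command(
  slide=[
    [-20.5,-16.5,4.5],
    [-22.5,-13.5,4.5],
    [-24,-11,4.5],
    [-25,-8,4.5],
    [-25.5,-5.5,4.5],
    [-26.5,-2,4.5],
    [-26,1,4.5],
    [-26,4.5,4.5],
    [-25.5,7,4.5],
    [-24,10,4.5],
  ],
  turn=[6.8,6.8,6.7,6.8,6.8,6.8,6.7,6.8,6.8,6.8],
  grip=[0,0,0,0,0,0,0,0,0,0],
)

```text
clock: 2.08
position: [0.3842, 0.3283, 0.1863]
ee_rot: [0.728, 0.685, 0.0, -0.0]
ft_force: [1.1, -0.3, 0.7]
grip_width: 0.999
```

Request:
arm_command(
  slide=[
    [-23,13,4.5],
    [-21,15.5,4.5],
    [-19.5,18,4.5],
    [-17,20,4.5],
    [-14.5,22,5],
    [-11.5,23.5,4.5],
    [-9,24.5,4.5],
    [-6,25.5,4.5],
    [0,0,0],
  ],
  turn=[6.7,6.8,6.8,6.8,6.8,6.7,6.8,6.8,0],
  grip=[0,0,0,0,0,0,0,0,0],
)

```text
clock: 2.83
position: [0.4786, 0.136, 0.1494]
ee_rot: [0.961, 0.275, -0.0, 0.001]
ft_force: [-0.4, -1.2, -0.8]
grip_width: 1.002
```

```bash
cat > w.py <<'E'
from h import *
import sys
n=sys.argv[1]; p0=list(map(float,sys.argv[2:5])); p0[2]=np.radians(p0[2]); z=float(sys.argv[5]); f=sys.argv[6]
im=manip.camera('wrist'); cm=cam('wrist')
L=manip.cut_out(n,'wrist'); print([(round(r['score'],2),np.argwhere(r['pixels'])[:,::-1].mean(0).round(),r['pixels'].sum()) for r in L])
p,e=fit(n,p0,z,[(L[0]['pixels'],cm)]); print(n,p[:2].round(4),np.degrees(p[2]).round(2),round(e,3))
for r in manip.tip_of(n,'wrist')[:2]: print('tip',round(r['score'],2),toworld('wrist',r['xyz']).round(4))
s=sil(n,p,z,cm,1); c,_=cv2.findContours(s,cv2.RETR_EXTERNAL,cv2.CHAIN_APPROX_NONE); v=im.copy(); cv2.drawContours(v,c,-1,(0,255,0),1)
m=L[0]['pixels'].astype(np.uint8); c,_=cv2.findContours(m,cv2.RETR_EXTERNAL,cv2.CHAIN_APPROX_NONE); cv2.drawContours(v,c,-1,(0,0,255),1)
cv2.imwrite('pics/'+f,v); print(manip.get_obs()['clock'])
E
python3 w.py spanner .477 .141 32.7 0 wsp1.png
```

```text
[]Traceback (most recent call last):
  File "w.py", line 6, in <module>
    p,e=fit(n,p0,z,[(L[0]['pixels'],cm)]); print(n,p[:2].round(4),np.degrees(p[2]).round(2),round(e,3))
                     ~^^^
IndexError: list index out of range
```

```bash
sed -i 's/^L=manip.cut_out.*/cv2.imwrite("pics\/raw_"+f,im)\nL=manip.cut_out(n,"wrist"); print([(round(r["score"],2),np.argwhere(r["pixels"])[:,::-1].mean(0).round(),r["pixels"].sum()) for r in L])/' w.py
python3 w.py spanner .477 .141 32.7 0 wsp1.png
```

```text
[(0.84, array([316., 214.]), np.int64(9805))]
spanner [0.4781 0.1434] 32.91 0.025
tip 0.58 [ 0.4825  0.1419 -0.0016]
3.0833
```

View pics/raw_wsp1.png

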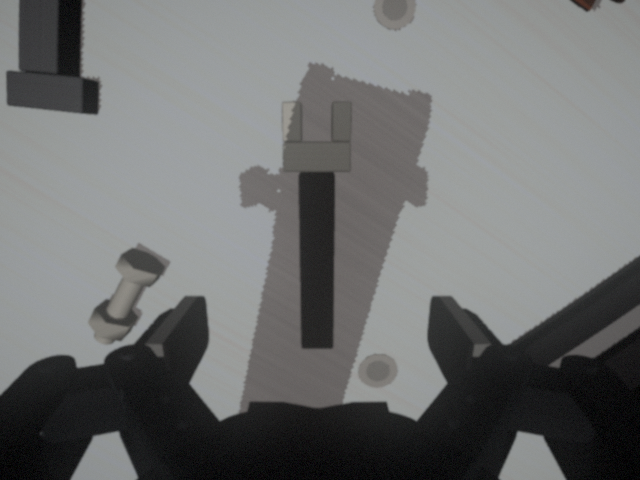

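```bash
python3 -c "
from h import *
plan(.478,.1428,.012,32.8,30)"
```

```text
tilt [ 0.     0.001 -1.   ] yaw 32.86 pos [0.4767 0.1425 0.15  ] D [   1.3    0.3 -138. ] n 5
{"slide": [[0, 0, 27.5], [0.5, 0, 27.5], [0, 0.5, 28], [0.5, -0, 27.5], [0, 0, 27.5]] "turn": [0.0, 0.0, 0.0, 0.0, 0.1]
```

View pics/wsp1.png

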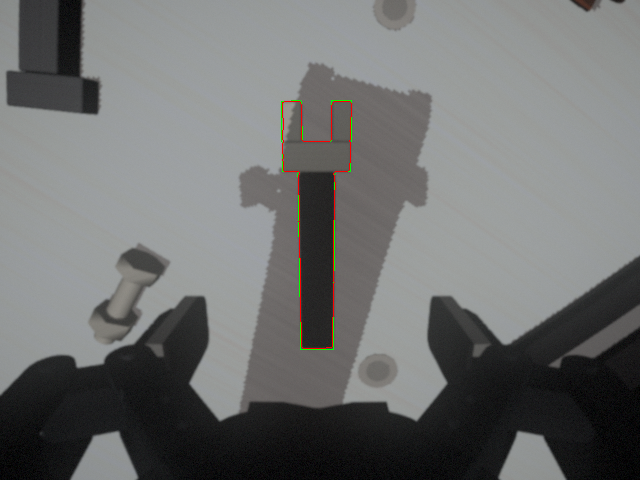

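Request:
arm_command(
  slide=[
    [0,0,20],
    [0.5,0,20],
    [0.5,0,20],
    [0,0,0],
    [0,0,0],
  ],
  turn=[0,0,0,0,0],
  grip=[0,0,0,0,0],
)

```text
clock: 3.5
position: [0.4772, 0.1424, 0.0896]
ee_rot: [0.959, 0.282, -0.001, 0.0]
ft_force: [0.5, 0.3, 0.2]
grip_width: 1.0
```

```bash
python3 w.py spanner .478 .143 32.8 0 wsp2.png;  python3 -c "
from h import *
plan(.478,.1428,.012,32.8,30)"
```

```text
[(0.74, array([319., 233.]), np.int64(15271))]
spanner [0.4792 0.1421] 32.71 0.025
tip 0.65 [4.831e-01 1.396e-01 2.000e-04]
3.65
tilt [ 0.002  0.001 -1.   ] yaw 32.73 pos [0.4786 0.1425 0.0912] D [ -0.6   0.3 -79.2] n 3
{"slide": [[-0, -0, 26.5], [-0.5, -0.5, 26.5], [-0, -0, 26]] "turn": [-0.0, -0.0, -0.1]
```

Request:
arm_command(
  slide=[
    [0,0,26],
    [0.5,0,26],
    [0,0,20],
    [0,0,6],
    [0,0,0],
    [0,0,0],
    [0,0,0],
    [0,0,0],
    [0,0,0],
    [0,0,0],
  ],
  turn=[0,0,0,0,0,0,0,0,0,0],
  grip=[0,0,0,0,0,1,1,1,1,1],
  newtons=50,
)

```text
clock: 4.48
position: [0.4787, 0.1424, 0.0125]
ee_rot: [0.96, 0.281, 0.001, -0.0]
ft_force: [-6.7, 9.4, 16.0]
grip_width: 0.299
```

Request:
arm_command(
  slide=[
    [0,0,0],
    [0,0,0],
    [0,0,0],
    [0,0,0],
  ],
  turn=[0,0,0,0],
  grip=[1,1,1,1],
)

```text
clock: 4.82
position: [0.4788, 0.1425, 0.0127]
ee_rot: [0.96, 0.281, 0.001, -0.0]
ft_force: [-2.5, 0.6, 7.9]
grip_width: 0.288
```

Request:
arm_command(
  slide=[
    [0,0,-10],
    [0,0,-20],
    [0,0,-30],
    [0,0,-30],
    [0,0,0],
    [0,0,0],
  ],
  turn=[0,0,0,0,0,0],
  grip=[1,1,1,1,1,1],
)

```text
clock: 5.32
position: [0.4791, 0.1425, 0.1035]
ee_rot: [0.96, 0.281, 0.002, -0.001]
ft_force: [-0.7, -0.9, -3.9]
grip_width: 0.285
```

```bash
python3 - <<'E'
from h import *
cv2.imwrite('pics/w3.png',manip.camera('wrist')); 
plan(.5687,-.1485,.102,-19.65,33,6.5)
print(manip.get_obs()['ft_force'],manip.get_obs()['grip_width'])
E
```

```text
tilt [ 0.     0.001 -1.   ] yaw 32.69 pos [0.4781 0.1421 0.102 ] D [  90.6 -290.6    0. ] n 10
{"slide": [[-8, 29.5, -0], [-5.5, 30, -0], [-2.5, 30, -0], [0, 30.5, -0], [3, 30.5, -0], [6, 30, -0], [8, 29, -0], [11, 28.5, -0], [14, 27, -0], [16, 26, -0]] "turn": [5.2, 5.3, 5.2, 5.2, 5.3, 5.2, 5.2, 5.3, 5.2, 5.2]
[-0.66192496  0.85059686 -3.95642084] 0.28996359271307093
```

View pics/w3.png

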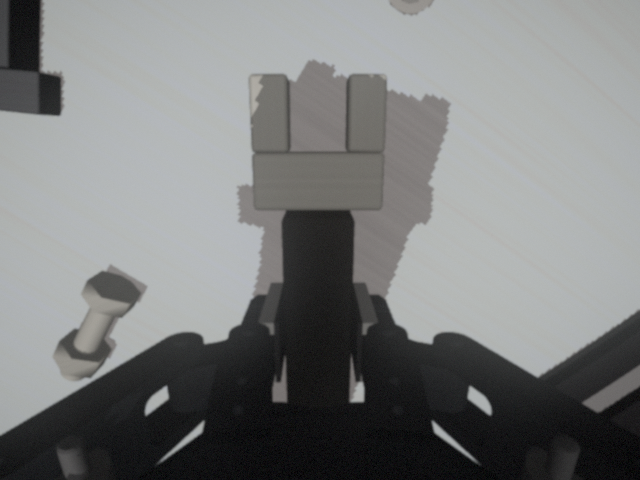

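Request:
arm_command(
  slide=[
    [-8,29.5,0],
    [-5.5,30,0],
    [-2.5,30,0],
    [0,30.5,0],
    [3,30.5,0],
    [6,30,0],
    [8,29,0],
    [11,28.5,0],
    [14,27,0],
    [16,26,0],
  ],
  turn=[5.2,5.3,5.2,5.2,5.3,5.2,5.2,5.3,5.2,5.2],
  grip=[1,1,1,1,1,1,1,1,1,1],
)

```text
clock: 6.2
position: [0.5682, -0.1496, 0.1]
ee_rot: [0.985, -0.172, -0.001, 0.0]
ft_force: [0.3, -0.8, -3.8]
grip_width: 0.287
```

Request:
arm_command(
  slide=[
    [0,0,0],
    [0,0,0],
    [0,0,0],
  ],
  turn=[0,0,0],
  grip=[1,1,1],
)

```text
clock: 6.45
position: [0.5681, -0.148, 0.1002]
ee_rot: [0.985, -0.17, -0.001, 0.0]
ft_force: [-0.8, 0.3, -4.2]
grip_width: 0.287
```

```bash
cat > t.py <<'E'
from h import *
import sys
im=manip.camera('wrist'); cm=cam('wrist'); f=sys.argv[1]; cv2.imwrite('pics/raw_'+f,im)
np.savez('cm_'+f[:-4]+'.npz',K=cm[0],d=cm[1],R=cm[2],t=cm[3])
tx,ty,a=.5383,-.222,np.radians(-19.65)
if len(sys.argv)>2: tx,ty,a=float(sys.argv[2]),float(sys.argv[3]),np.radians(float(sys.argv[4]))
def W(P,z): 
    P=np.array(P,float)/1000; c,s=np.cos(a),np.sin(a); return np.c_[tx+c*P[:,0]-s*P[:,1],ty+s*P[:,0]+c*P[:,1],np.full(len(P),z)]
sp=[(-98,64),(42,64),(42,52),(98,52),(98,108),(42,108),(42,96),(-98,96)]
cl=[(-99,-113),(-30,-113),(-30,-98),(99,-98),(99,-62),(-30,-62),(-30,-47),(-99,-47)]
tr=[(-115,-125),(115,-125),(115,125),(-115,125)]
br=[(68,-118),(94,-118),(94,-42),(68,-42)]
v=cv2.resize(im,(800,600))
for P,z,c in ((sp,.006,(0,255,0)),(sp,.016,(0,255,255)),(cl,.006,(0,255,0)),(cl,.016,(0,255,255)),(tr,.016,(0,0,255)),(br,.030,(255,0,255))):
    uv=(proj(None,W(P,z),cm)+.5)*1.25-.5; cv2.polylines(v,[np.round(uv*16).astype(np.int32)],True,c,1,cv2.LINE_AA,4)
cv2.imwrite('pics/'+f,v)
for n in ["spanner_home","clamp_home","bar","tray"]:
    for r in manip.tip_of(n,'wrist')[:1]:
        p=toworld('wrist',r['xyz']); d=p[:2]-[tx,ty]; c,s=np.cos(a),np.sin(a)
        print(n,round(r['score'],2),p.round(4),'tray xy',np.round([c*d[0]+s*d[1],-s*d[0]+c*d[1]],4))
print(manip.get_obs()['position'],manip.get_obs()['clock'])
E
python3 t.py t1.png
```

```text
clamp_home 0.89 [ 0.5102 -0.2963  0.0028] tray xy [-0.0015 -0.0794]
bar 0.77 [ 0.5901 -0.321   0.0256] tray xy [ 0.0821 -0.0758]
tray 0.58 [ 0.5403 -0.2177  0.0038] tray xy [0.0004 0.0048]
[ 0.56904105 -0.14740555  0.10160769] 6.7
```

View pics/t1.png

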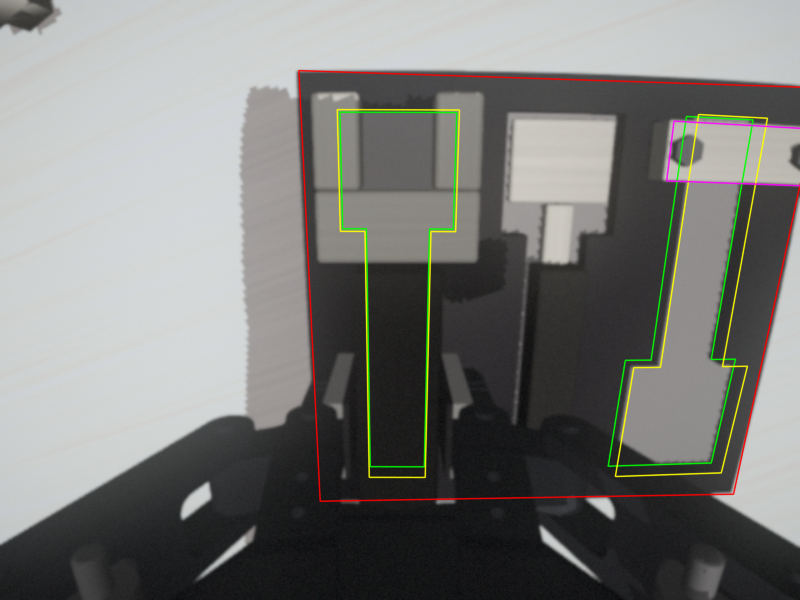

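```bash
python3 -c "
from h import *
v=cv2.imread('pics/t1.png'); a=cv2.resize(v[50:250,290:490],None,fx=3,fy=3); cv2.imwrite('pics/c1.png',a)
a=cv2.resize(v[340:510,590:790],None,fx=3,fy=3); cv2.imwrite('pics/c2.png',a)"
```

```text
(no output)
```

View pics/c1.png

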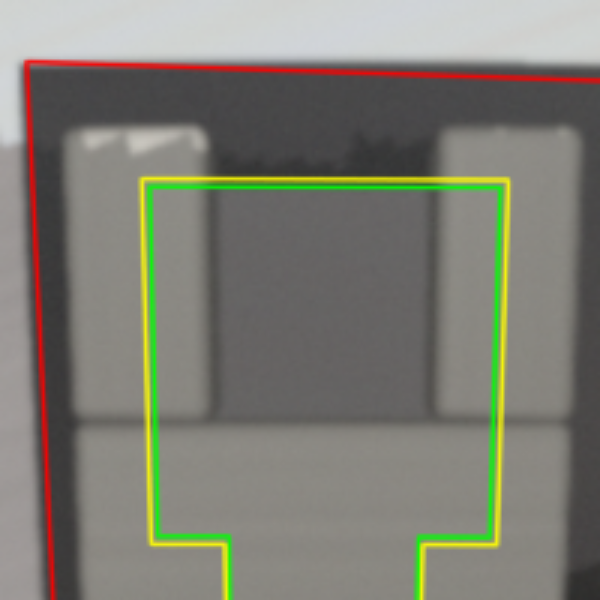

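View pics/c2.png

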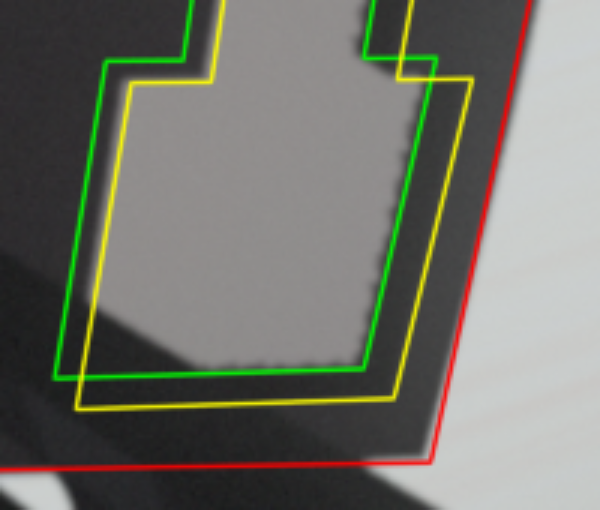

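```bash
cat > te.py <<'E'
from h import *
import sys
from scipy.optimize import least_squares
f=sys.argv[1]; im=cv2.cvtColor(cv2.imread('pics/raw_'+f),cv2.COLOR_BGR2GRAY).astype(np.float32)
im=cv2.GaussianBlur(im,(0,0),1)
q=np.load('cm_'+f[:-4]+'.npz'); cm=(q['K'],q['d'],q['R'],q['t'])
def W(P,z,p):
    P=np.atleast_2d(P)/1000.; c,s=np.cos(p[2]),np.sin(p[2]); return np.c_[p[0]+c*P[:,0]-s*P[:,1],p[1]+s*P[:,0]+c*P[:,1],np.full(len(P),z)]
segs=[((115,-122),(115,122)),((112,-125),(-60,-125)),((112,125),(-60,125)),((-115,-115),(-115,-60))]
p=np.array([.5383,-.222,np.radians(-19.65)])
for it in range(3):
    pts=[];nrm=[];obs=[];sid=[]
    for k,(A,B) in enumerate(segs):
        A=np.array(A,float);B=np.array(B,float)
        for u in np.linspace(0,1,25):
            P=A+(B-A)*u; out=np.array([np.sign(P[0])*(A[0]==B[0]),np.sign(P[1])*(A[1]==B[1])])
            s=np.arange(-6,6.1,.25); uv=proj(None,W(P+out*s[:,None],.016,p),cm)
            if uv.min()<3 or uv[:,0].max()>636 or uv[:,1].max()>476: continue
            g=cv2.remap(im,uv[:,0].astype(np.float32),uv[:,1].astype(np.float32),cv2.INTER_LINEAR)[:,0]
            d=np.gradient(g); j=d.argmax()
            if d[j]<2.5: continue
            pts.append(P);nrm.append(out);obs.append(s[j]);sid.append(k)
    pts,nrm,obs,sid=map(np.array,(pts,nrm,obs,sid))
    for k in range(4):
        m=sid==k
        if m.any(): print(k,m.sum(),'median off mm',np.median(obs[m]).round(2),'slope ends',obs[m][:3],obs[m][-3:])
    # obs = n.(t + dyaw x P)
    A=np.c_[nrm,nrm[:,0]*-pts[:,1]+nrm[:,1]*pts[:,0]]
    r=least_squares(lambda v:A@v-obs,[0,0,0],loss='soft_l1',f_scale=.5); v=r.x
    c,s=np.cos(p[2]),np.sin(p[2]); p=p+np.array([c*v[0]-s*v[1],s*v[0]+c*v[1],0])/1000+[0,0,v[2]]
    print(it,p[:2].round(4),np.degrees(p[2]).round(2))
E
python3 te.py t1.png
```

```text
0 23 median off mm -0.25 slope ends [0.25 0.   0.  ] [-0.5  -0.5  -0.25]
1 11 median off mm -2.25 slope ends [-2.25 -2.25 -2.  ] [-2.  -2.  -2.5]
2 23 median off mm 1.0 slope ends [0.75 1.   1.  ] [0.75 1.   4.25]
3 3 median off mm -2.0 slope ends [-1.75 -2.   -2.25] [-1.75 -2.   -2.25]
0 [ 0.5386 -0.2208] -19.63
0 23 median off mm 0.0 slope ends [0.25 0.25 0.  ] [-0.25 -0.25 -0.25]
1 12 median off mm -1.0 slope ends [-1.   -0.75 -1.  ] [-0.75 -0.75 -1.  ]
2 24 median off mm -0.25 slope ends [-0.5  -0.25 -0.5 ] [0. 3. 6.]
3 2 median off mm -2.12 slope ends [-2.   -2.25] [-2.   -2.25]
1 [ 0.5386 -0.2207] -19.69
0 23 median off mm 0.0 slope ends [0.25 0.25 0.25] [-0.25 -0.25 -0.25]
1 12 median off mm -0.75 slope ends [-0.75 -0.75 -1.  ] [-0.5  -0.25 -1.  ]
2 24 median off mm -0.25 slope ends [-0.5  -0.25  0.  ] [-0.25  3.25  5.75]
3 2 median off mm -2.38 slope ends [-2.25 -2.5 ] [-2.25 -2.5 ]
2 [ 0.5386 -0.2207] -19.67
```

```bash
python3 - <<'E'
from h import *
q=np.load('cm_t1.npz'); cm=(q['K'],q['d'],q['R'],q['t']); im=cv2.imread('pics/raw_t1.png')
p=[.5690+.0004,-.1476,np.radians(-19.7)]
z=.1014-.0127
s=sil('spanner',p,z,cm,4); v=cv2.resize(im,None,fx=4,fy=4,interpolation=cv2.INTER_CUBIC)
for b in MOD['spanner'][1:]:
    c,sn=np.cos(p[2]),np.sin(p[2]); P=b[1::2]@np.array([[c,-sn,0],[sn,c,0],[0,0,1]]).T+[p[0],p[1],z]
    uv=(proj(None,P,cm)+.5)*4-.5; cv2.polylines(v,[cv2.convexHull(uv.astype(np.float32)).astype(np.int32)],True,(0,255,0),1)
cv2.imwrite('pics/c3.png',v[60*4:215*4,240*4:400*4])
print(manip.get_obs()['position'],(R.from_quat(manip.get_obs()['ee_rot']).as_matrix()).round(3))
E
```

```text
[ 0.56904105 -0.14740555  0.10160769] [[ 0.943 -0.334 -0.   ]
 [-0.334 -0.943  0.001]
 [-0.    -0.001 -1.   ]]
```

View pics/c3.png

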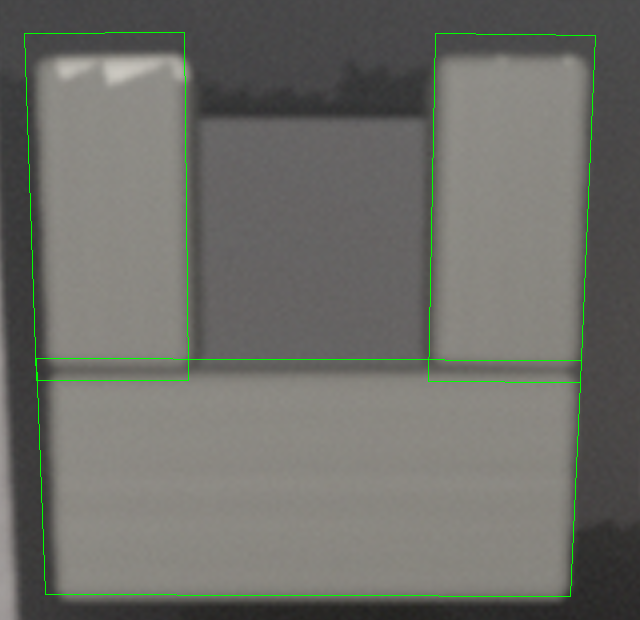

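```bash
python3 - <<'E'
from h import *
im=manip.camera('side'); v=cv2.resize(im[200:360,280:480],None,fx=4,fy=4,interpolation=cv2.INTER_CUBIC)
cv2.imwrite('pics/s1.png',v)
E
```

```text
(no output)
```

View pics/s1.png

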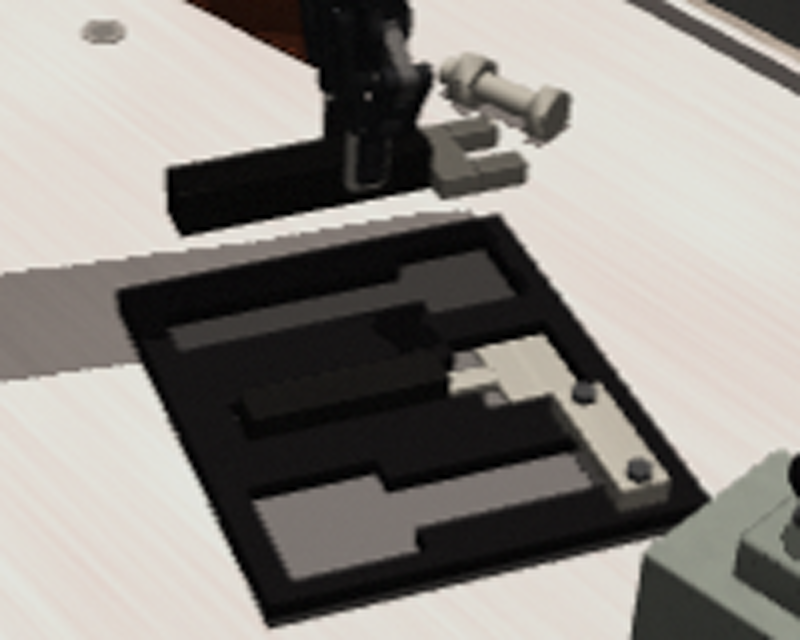

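```bash
python3 -c "
from h import *
for i in range(1): plan(.5698,-.1471,.045,-19.67,30)"
```

```text
tilt [-0.     0.001 -1.   ] yaw -19.53 pos [ 0.5691 -0.1476  0.1017] D [  0.7   0.5 -56.7] n 2
{"slide": [[0, -0.5, 28.5], [0.5, -0, 28]] "turn": [0.1, 0.0]
```

Request:
arm_command(
  slide=[
    [0.5,-0.5,20],
    [0,0,20],
    [0,0,14],
    [0,0,0],
    [0,0,0],
    [0,0,0],
  ],
  turn=[0.1,0,0,0,0,0],
  grip=[1,1,1,1,1,1],
)

```text
clock: 7.25
position: [0.5703, -0.1484, 0.0487]
ee_rot: [0.985, -0.171, 0.001, 0.0]
ft_force: [0.1, -0.6, -3.4]
grip_width: 0.293
```

```bash
python3 t.py t2.png .5386 -.2207 -19.67; python3 te.py t2.png | tail -1
```

```text
clamp_home 0.79 [ 5.116e-01 -2.975e-01  5.000e-04] tray xy [ 0.0004 -0.0814]
[ 0.5701741  -0.14826811  0.0485111 ] 7.5
2 [ 0.5385 -0.2219] -19.56
```

View pics/t2.png

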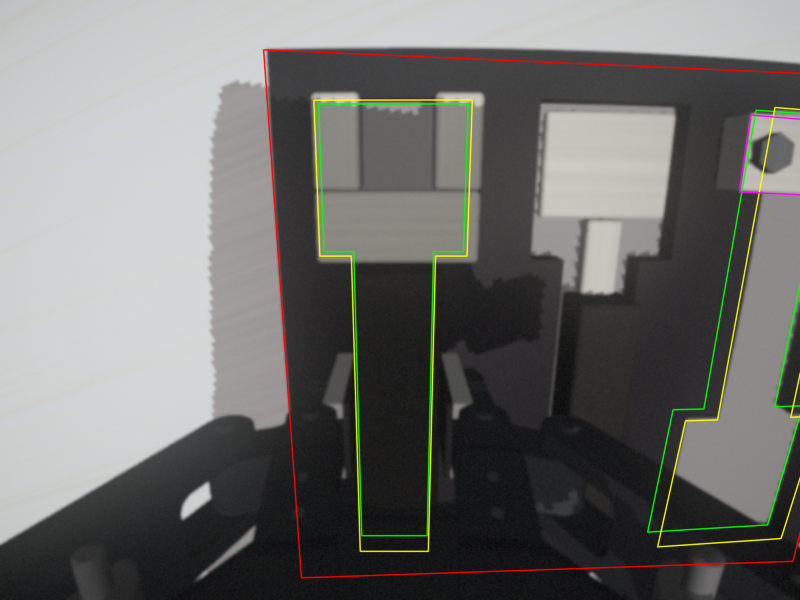

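```bash
python3 te.py t2.png; python3 - <<'E'
from h import *
q=np.load('cm_t2.npz'); cm=(q['K'],q['d'],q['R'],q['t']); v=cv2.resize(cv2.imread('pics/raw_t2.png'),None,fx=4,fy=4,interpolation=cv2.INTER_CUBIC)
a=np.radians(-19.56);c,s=np.cos(a),np.sin(a)
def W(P,z): P=np.array(P,float)/1000; return np.c_[.5385+c*P[:,0]-s*P[:,1],-.2219+s*P[:,0]+c*P[:,1],np.full(len(P),z)]
sc=[(42,-28),(98,-28),(98,28),(42,28)]
for P,z,col in (([(-98,64),(42,64),(42,52),(98,52),(98,108),(42,108),(42,96),(-98,96)],.016,(0,255,255)),([(-115,-125),(115,-125),(115,125),(-115,125)],.016,(0,0,255)),(sc,.016,(255,255,0))):
    cv2.polylines(v,[np.round((proj(None,W(P,z),cm)+.5)*4).astype(np.int32)],True,col,1,cv2.LINE_AA)
cv2.imwrite('pics/c4.png',v[30*4:225*4,200*4:560*4][::2,::2])
E
```

```text
0 19 median off mm 0.0 slope ends [0. 0. 0.] [0. 0. 0.]
2 21 median off mm 0.25 slope ends [0. 0. 0.] [0.   0.5  4.25]
3 4 median off mm -1.5 slope ends [-1. -1. -2.] [-1.  -2.  -2.5]
0 [ 0.5385 -0.222 ] -19.54
0 19 median off mm 0.0 slope ends [-0.25 -0.25 -0.25] [0. 0. 0.]
2 21 median off mm 0.0 slope ends [-0.25 -0.25 -0.25] [0.  0.5 4.5]
3 4 median off mm -1.25 slope ends [-0.25 -0.75 -1.75] [-0.75 -1.75 -2.  ]
1 [ 0.5385 -0.2219] -19.57
0 19 median off mm 0.0 slope ends [-0.25 -0.25  0.  ] [0. 0. 0.]
2 21 median off mm 0.0 slope ends [-0.25 -0.25 -0.25] [0.   0.5  4.25]
3 4 median off mm -1.25 slope ends [-0.75 -1.   -1.5 ] [-1.  -1.5 -2.5]
2 [ 0.5385 -0.2219] -19.56
```

View pics/c4.png

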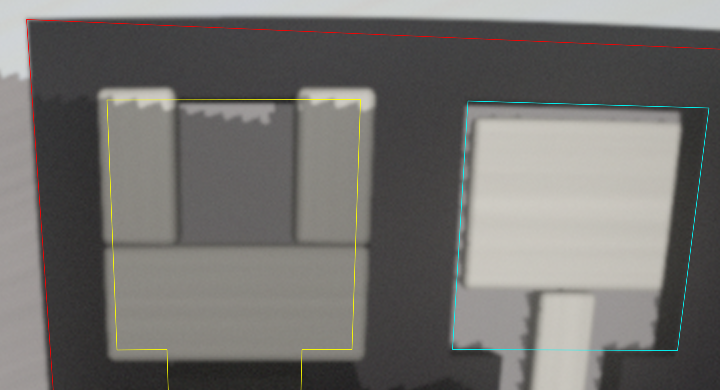

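Request:
arm_command(
  slide=[
    [0,-0.5,10],
    [0,0,8],
    [0,0,4],
    [0,0,3],
    [0,0,0],
    [0,0,0],
  ],
  turn=[0,0,0,0,0,0],
  grip=[1,1,1,1,1,1],
)

```text
clock: 8.0
position: [0.5698, -0.1478, 0.0226]
ee_rot: [0.985, -0.171, -0.0, 0.0]
ft_force: [0.2, -0.4, -2.7]
grip_width: 0.292
```

```bash
python3 - <<'E'
from h import *
im=manip.camera('wrist'); cv2.imwrite('pics/w5.png',cv2.resize(im[60:300,200:440],None,fx=2.5,fy=2.5,interpolation=cv2.INTER_CUBIC))
im=manip.camera('side'); cv2.imwrite('pics/s2.png',cv2.resize(im[220:360,290:480],None,fx=4,fy=4,interpolation=cv2.INTER_CUBIC))
o=manip.get_obs();print(o['position'],o['ft_force'],o['clock'])
E
```

```text
[ 0.57013424 -0.14785722  0.023027  ] [ 0.13003358  0.58288076 -3.35095711] 8.1
```

View pics/w5.png

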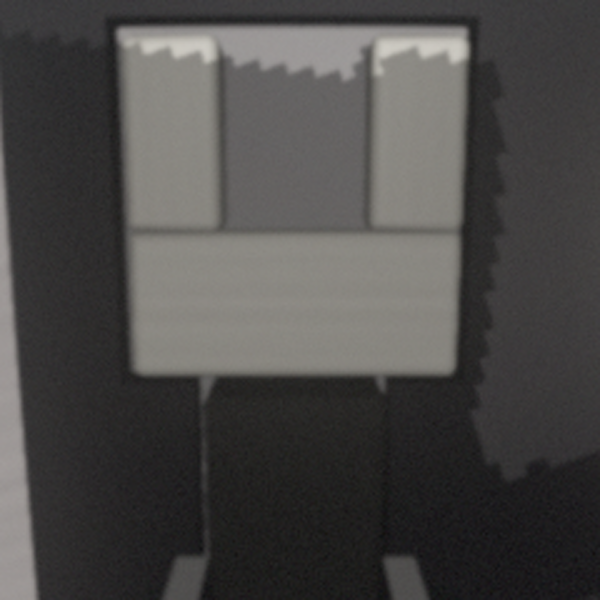

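View pics/s2.png

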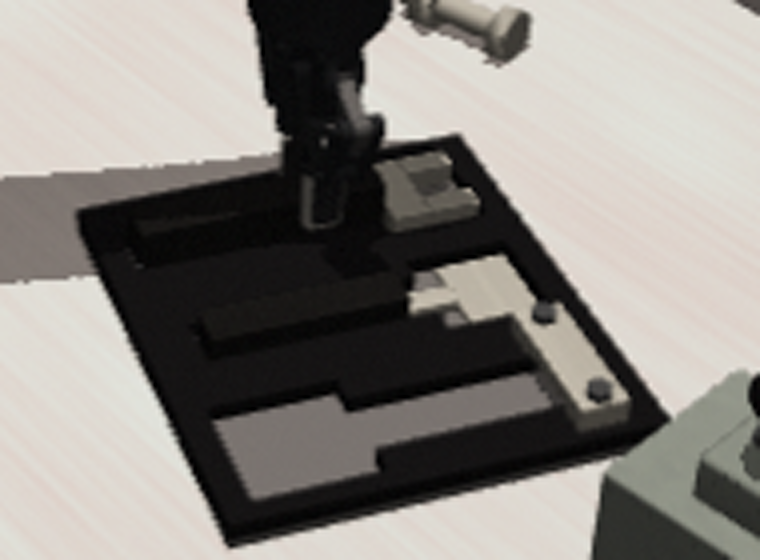

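Request:
arm_command(
  slide=[
    [0,0,2],
    [0,0,1.5],
    [0,0,1],
    [0,0,0],
    [0,0,0],
  ],
  turn=[0,0,0,0,0],
  grip=[1,1,1,1,1],
)

```text
clock: 8.52
position: [0.57, -0.1477, 0.0188]
ee_rot: [0.985, -0.171, 0.0, -0.0]
ft_force: [-3.9, 2.0, 4.7]
grip_width: 0.288
```

Request:
arm_command(
  slide=[
    [0,0,1],
    [0,0,0],
    [0,0,0],
  ],
  turn=[0,0,0],
  grip=[1,1,1],
)

```text
clock: 8.77
position: [0.57, -0.1477, 0.0187]
ee_rot: [0.985, -0.171, 0.0, -0.001]
ft_force: [-8.8, 3.5, 18.2]
grip_width: 0.29
```

Request:
arm_command(
  slide=[
    [0,0,-1],
    [0,0,0],
    [0,0,0],
    [0,0,0],
    [0,0,0],
    [0,0,0],
    [0,0,-10],
    [0,0,-25],
    [0,0,-35],
    [0,0,-35],
  ],
  turn=[0,0,0,0,0,0,0,0,0,0],
  grip=[1,0.5,0.3,0.2,0.2,0.2,0.2,0.2,0.2,0.2],
)

```text
clock: 9.6
position: [0.5692, -0.1479, 0.1247]
ee_rot: [0.985, -0.171, -0.001, 0.0]
ft_force: [0.7, 1.0, 0.8]
grip_width: 0.8
```

```bash
python3 t.py t3.png .5385 -.2219 -19.6; python3 te.py t3.png|tail -1; python3 -c "
from h import *
plan(.496,.3795,.15,24.3,37,6.8)"
```

```text
clamp_home 0.81 [ 0.5179 -0.2981  0.0025] tray xy [ 0.0061 -0.0787]
bar 0.58 [ 0.5893 -0.3198  0.0228] tray xy [ 0.0807 -0.0752]
tray 0.67 [ 0.5389 -0.2184  0.002 ] tray xy [-0.0007  0.0034]
[ 0.56988511 -0.1475224   0.12347341] 9.85
2 [ 0.5441 -0.2232] -19.63
tilt [ 0.  0. -1.] yaw -19.71 pos [ 0.5699 -0.1475  0.1235] D [-73.9 527.   26.5] n 15
{"slide": [[-16.5, -31.5, -2], [-15, -32, -1.5], [-13, -33, -2], [-11.5, -33.5, -1.5], [-10, -34, -2], [-7.5, -35, -1.5], [-6.5, -34.5, -2], [-4.5, -35.5, -1.5], [-2.5, -35.5, -2], [-1, -35.5, -1.5]] "turn": [-2.9, -3.0, -2.9, -2.9, -3.0, -2.9, -2.9, -3.0, -2.9, -2.9]
{"slide": [[1, -35, -2], [3, -35.5, -1.5], [4.5, -35.5, -2], [6.5, -34.5, -1.5], [8.5, -34.5, -2]] "turn": [-3.0, -2.9, -2.9, -3.0, -2.9]
```

View pics/t3.png

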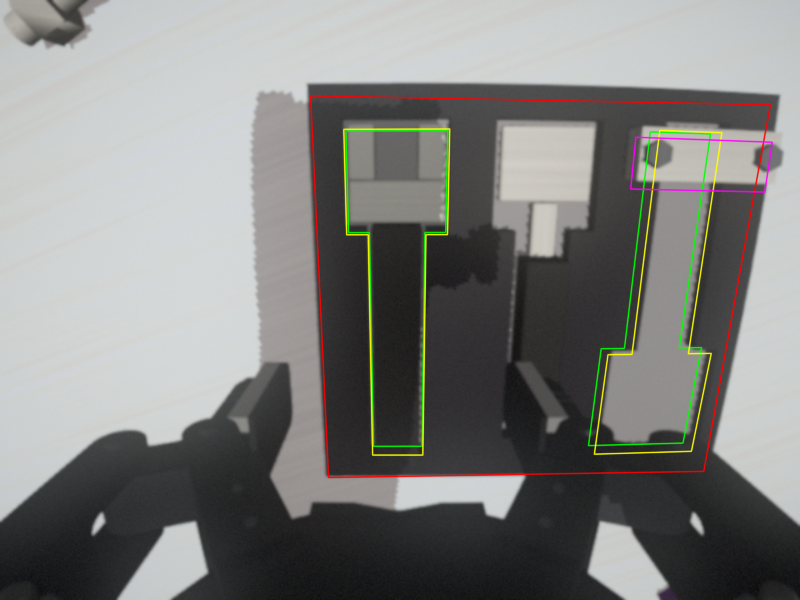

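Request:
arm_command(
  slide=[
    [-16.5,-31.5,-2],
    [-15,-32,-1.5],
    [-13,-33,-2],
    [-11.5,-33.5,-1.5],
    [-10,-34,-2],
    [-7.5,-35,-1.5],
    [-6.5,-34.5,-2],
    [-4.5,-35.5,-1.5],
    [-2.5,-35.5,-2],
    [-1,-35.5,-1.5],
  ],
  turn=[-2.9,-3.0,-2.9,-2.9,-3.0,-2.9,-2.9,-3.0,-2.9,-2.9],
  grip=[0,0,0,0,0,0,0,0,0,0],
)

```text
clock: 10.68
position: [0.5192, 0.2053, 0.1398]
ee_rot: [0.996, 0.085, -0.001, 0.0]
ft_force: [1.2, 0.0, 0.6]
grip_width: 0.999
```

Request:
arm_command(
  slide=[
    [1,-35,-2],
    [3,-35.5,-1.5],
    [4.5,-35.5,-2],
    [6.5,-34.5,-1.5],
    [8.5,-34.5,-2],
    [0,0,0],
    [0,0,0],
    [0,0,0],
    [0,0,0],
  ],
  turn=[-3.0,-2.9,-2.9,-3.0,-2.9,0,0,0,0],
  grip=[0,0,0,0,0,0,0,0,0],
)

```text
clock: 11.43
position: [0.4967, 0.3774, 0.1491]
ee_rot: [0.978, 0.209, -0.0, 0.001]
ft_force: [0.9, -1.0, -0.6]
grip_width: 0.998
```

```bash
python3 w.py clamp .4988 .3800 24.3 0 wcl1.png;  python3 -c "
from h import *
plan(.4988,.3797,.09,24.3,30)"
```

```text
[(0.94, array([315., 205.]), np.int64(9886)), (0.21, array([530.,  53.]), np.int64(3906))]
clamp [0.5002 0.3807] 24.75 0.026
tip 0.62 [ 0.5017  0.3823 -0.0037]
11.5833
tilt [-0. -0. -1.] yaw 24.18 pos [0.4967 0.378  0.1498] D [  2.1   1.7 -59.8] n 2
{"slide": [[1.5, -0.5, 30], [1, -0, 30]] "turn": [-0.1, -0.0]
```

View pics/wcl1.png

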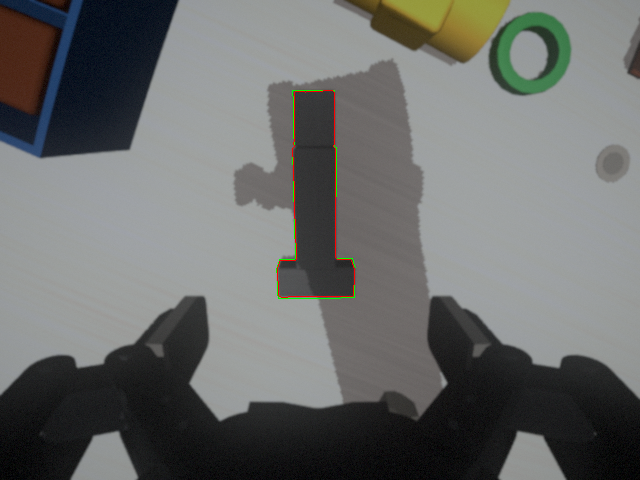

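Request:
arm_command(
  slide=[
    [2,-0.5,25],
    [2,0,25],
    [0,0,10],
    [0,0,0],
    [0,0,0],
    [0,0,0],
  ],
  turn=[-0.4,0,0,0,0,0],
  grip=[0,0,0,0,0,0],
)

```text
clock: 12.08
position: [0.5004, 0.3816, 0.0913]
ee_rot: [0.977, 0.214, 0.001, -0.0]
ft_force: [0.1, 0.1, 0.5]
grip_width: 1.002
```

```bash
python3 w.py clamp .5002 .3807 24.7 0 wcl2.png;  python3 -c "
from h import *
plan(.5002,.3805,.012,24.6,30)"
```

```text
[(0.62, array([318., 228.]), np.int64(15370)), (0.24, array([482.,  19.]), np.int64(6043))]
clamp [0.5007 0.381 ] 24.84 0.025
tip 0.76 [ 0.5004  0.3797 -0.004 ]
12.2333
tilt [ 0.001  0.002 -1.   ] yaw 24.68 pos [0.5003 0.3818 0.0912] D [ -0.1  -1.3 -79.2] n 3
{"slide": [[-0.5, 0.5, 26.5], [-0, 0.5, 26.5], [-0.5, 0, 26]] "turn": [0.0, 0.1, -0.0]
```

Request:
arm_command(
  slide=[
    [0,0.5,26],
    [0,0.5,26],
    [0,0,20],
    [0,0,7],
    [0,0,0],
    [0,0,0],
    [0,0,0],
    [0,0,0],
    [0,0,0],
    [0,0,0],
  ],
  turn=[-0.1,0,0,0,0,0,0,0,0,0],
  grip=[0,0,0,0,0,1,1,1,1,1],
  newtons=60,
)

```text
clock: 13.07
position: [0.5006, 0.3813, 0.0121]
ee_rot: [0.977, 0.215, 0.001, -0.001]
ft_force: [0.6, -0.7, -1.6]
grip_width: 0.333
```

Request:
arm_command(
  slide=[
    [0,0,0],
    [0,0,0],
    [0,0,0],
    [0,0,-10],
    [0,0,-20],
    [0,0,-30],
    [0,0,-30],
    [0,0,0],
    [0,0,0],
    [0,0,0],
  ],
  turn=[0,0,0,0,0,0,0,0,0,0],
  grip=[1,1,1,1,1,1,1,1,1,1],
)

```text
clock: 13.9
position: [0.4992, 0.3798, 0.0995]
ee_rot: [0.977, 0.215, -0.001, 0.0]
ft_force: [-0.3, -0.0, -7.5]
grip_width: 0.333
```

```bash
python3 - <<'E'
from h import *
im=manip.camera('wrist'); cm=cam('wrist'); cv2.imwrite('pics/w6.png',im)
# target: clamp origin 35 short of home: tray (2-35,-80)
a=np.radians(-19.6);c,s=np.cos(a),np.sin(a); P=np.array([.5385+c*-.033-s*-.08,-.2215+s*-.033+c*-.08]); print(P)
plan(P[0],P[1],.11,-19.6,37,6.8)
o=manip.get_obs(); print(o['ft_force'],o['grip_width'])
E
```

```text
[ 0.48057598 -0.28579469]
tilt [-0.003 -0.002 -1.   ] yaw 24.8 pos [0.4989 0.3796 0.0989] D [ -18.3 -665.4   11.1] n 18
{"slide": [[-16.5, 33, -0.5], [-15, 34, -0.5], [-13.5, 34.5, -0.5], [-12, 35, -0.5], [-10.5, 35.5, -0.5], [-9, 35.5, -0.5], [-7.5, 36.5, -0.5], [-5.5, 36.5, -1], [-4.5, 36.5, -0.5], [-2.5, 37, -0.5]] "turn": [2.5, 2.4, 2.5, 2.5, 2.4, 2.5, 2.5, 2.4, 2.5, 2.5]
{"slide": [[-1.5, 37, -0.5], [0.5, 37, -0.5], [2.5, 37, -0.5], [3.5, 36.5, -0.5], [5, 37, -0.5], [7, 36, -0.5], [8.5, 36, -0.5], [10, 36, -0.5]] "turn": [2.4, 2.5, 2.5, 2.4, 2.5, 2.5, 2.4, 2.5]
[ 0.40416018 -1.15242987 -9.08485184] 0.3305708503984606
```

View pics/w6.png

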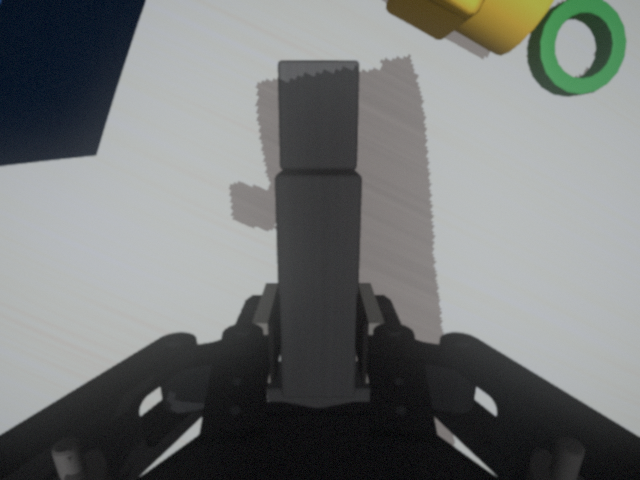

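Request:
arm_command(
  slide=[
    [-16.5,33,-0.5],
    [-15,34,-0.5],
    [-13.5,34.5,-0.5],
    [-12,35,-0.5],
    [-10.5,35.5,-0.5],
    [-9,35.5,-0.5],
    [-7.5,36.5,-0.5],
    [-5.5,36.5,-1],
    [-4.5,36.5,-0.5],
    [-2.5,37,-0.5],
  ],
  turn=[2.5,2.4,2.5,2.5,2.4,2.5,2.5,2.4,2.5,2.5],
  grip=[1,1,1,1,1,1,1,1,1,1],
)

```text
clock: 14.78
position: [0.4885, 0.009, 0.105]
ee_rot: [1.0, -0.0, -0.001, 0.0]
ft_force: [1.0, 0.0, -6.6]
grip_width: 0.333
```

Request:
arm_command(
  slide=[
    [-1.5,37,-0.5],
    [0.5,37,-0.5],
    [2.5,37,-0.5],
    [3.5,36.5,-0.5],
    [5,37,-0.5],
    [7,36,-0.5],
    [8.5,36,-0.5],
    [10,36,-0.5],
    [0,0,0],
    [0,0,0],
  ],
  turn=[2.4,2.5,2.5,2.4,2.5,2.5,2.4,2.5,0,0],
  grip=[1,1,1,1,1,1,1,1,1,1],
)

```text
clock: 15.62
position: [0.4797, -0.2879, 0.1089]
ee_rot: [0.985, -0.173, -0.002, 0.001]
ft_force: [0.2, 0.9, -6.3]
grip_width: 0.333
```

Request:
arm_command(
  slide=[
    [0,0,0],
    [0,0,0],
    [0,0,0],
  ],
  turn=[0,0,0],
  grip=[1,1,1],
)

```text
clock: 15.87
position: [0.482, -0.2837, 0.1097]
ee_rot: [0.986, -0.169, -0.0, -0.0]
ft_force: [-0.0, 0.6, -6.1]
grip_width: 0.334
```

```bash
python3 t.py t4.png .5385 -.2219 -19.6; python3 te.py t4.png
```

```text
spanner_home 0.66 [ 0.5694 -0.1516  0.0077] tray xy [0.0055 0.0766]
bar 0.6 [ 0.5847 -0.3227  0.0236] tray xy [ 0.0773 -0.0795]
[ 0.48201979 -0.28473966  0.11032616] 16.1167
1 24 median off mm -0.75 slope ends [-0.75 -1.   -0.75] [-0.75 -1.   -1.  ]
2 11 median off mm -0.75 slope ends [-0.75 -0.75 -0.75] [-0.5 -0.5 -0.5]
3 1 median off mm 3.75 slope ends [3.75] [3.75]
0 [ 0.5342 -0.2202] -19.29
0 3 median off mm 4.75 slope ends [4.5  4.75 4.75] [4.5  4.75 4.75]
1 25 median off mm -0.25 slope ends [0.25 0.   0.25] [-1.   -0.75 -1.  ]
2 12 median off mm -0.75 slope ends [-1.25 -0.75 -0.75] [-0.75 -0.25 -1.  ]
3 3 median off mm 4.0 slope ends [-0.25  4.    4.75] [-0.25  4.    4.75]
1 [ 0.5363 -0.2207] -19.69
1 25 median off mm -0.25 slope ends [-0.25 -0.25 -0.5 ] [ 0.   -0.25 -0.5 ]
2 11 median off mm -1.5 slope ends [-1.   -1.25 -0.75] [-1.5  -1.5  -1.25]
3 3 median off mm 2.0 slope ends [2.   1.   5.25] [2.   1.   5.25]
2 [ 0.5335 -0.22  ] -19.26
```

View pics/t4.png

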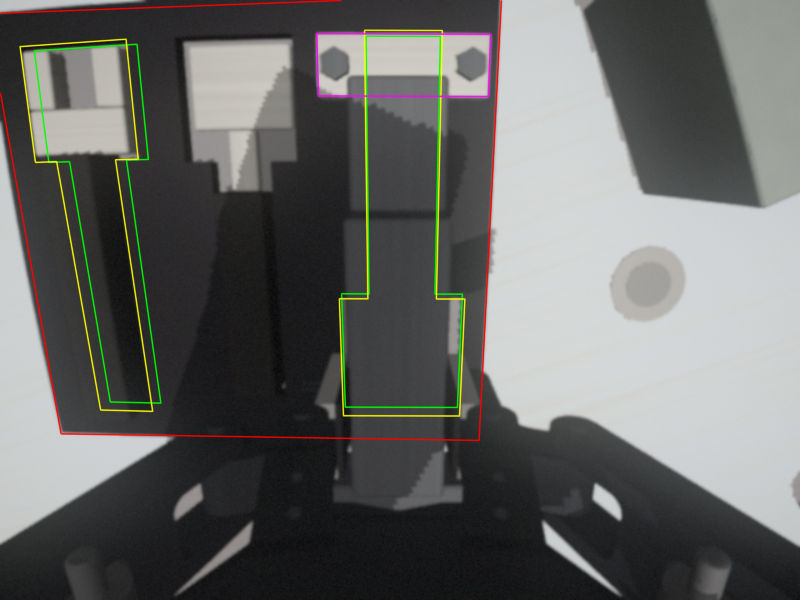

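Request:
arm_command(
  slide=[
    [-1,2.3,20],
    [0,0,25],
    [0,0,18],
    [0,0,0],
    [0,0,0],
    [0,0,0],
    [0,0,0],
  ],
  turn=[0.1,0,0,0,0,0,0],
  grip=[1,1,1,1,1,1,1],
)

```text
clock: 16.7
position: [0.4811, -0.2876, 0.0488]
ee_rot: [0.985, -0.171, 0.001, 0.0]
ft_force: [-0.1, 0.3, -6.3]
grip_width: 0.333
```

```bash
python3 t.py t5.png .5385 -.2219 -19.6; python3 -c "
from h import *
im=manip.camera('side'); cv2.imwrite('pics/s3.png',cv2.resize(im[220:360,290:480],None,fx=4,fy=4,interpolation=cv2.INTER_CUBIC))
plan(.4806,-.2862,.0185,-19.6)
print(manip.get_obs()['ft_force'])"
```

```text
spanner_home 0.72 [ 0.5749 -0.1516  0.0031] tray xy [0.0108 0.0784]
bar 0.91 [ 0.5864 -0.3222  0.0237] tray xy [ 0.0787 -0.0784]
[ 0.48045208 -0.28712933  0.04782702] 16.95
tilt [ 0.001  0.    -1.   ] yaw -19.71 pos [ 0.4803 -0.2871  0.0476] D [  0.3   0.9 -29.1] n 1
{"slide": [[-0, -1, 29]] "turn": [-0.1]
[ 0.33879145 -0.06509142 -7.71085941]
```

View pics/t5.png

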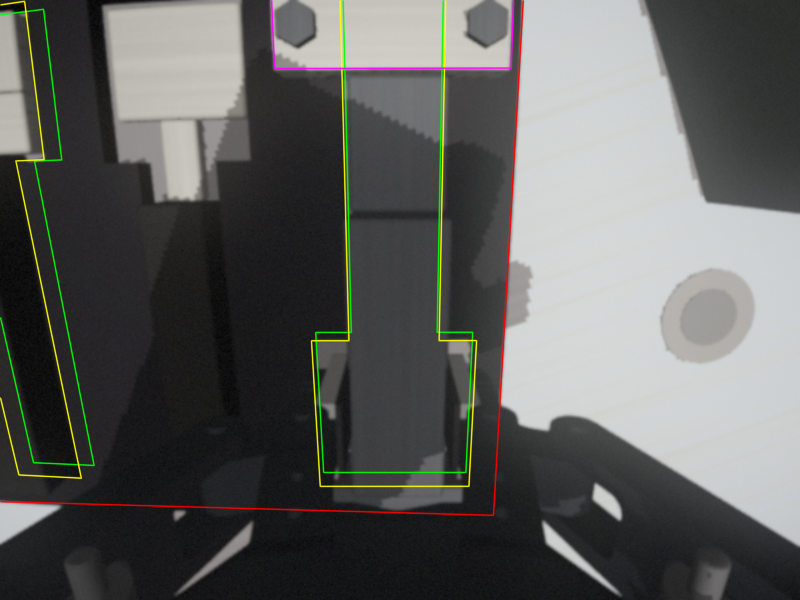

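View pics/s3.png

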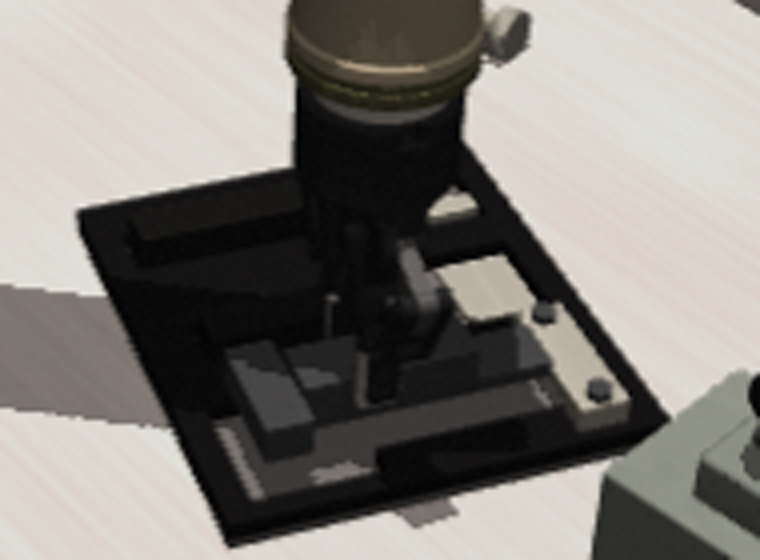

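Request:
arm_command(
  slide=[
    [0,-1.5,5],
    [0,0,8],
    [0,0,6],
    [0,0,2],
    [0,0,0],
    [0,0,0],
  ],
  turn=[0,0,0,0,0,0],
  grip=[1,1,1,1,1,1],
)

```text
clock: 17.5
position: [0.4804, -0.2858, 0.026]
ee_rot: [0.985, -0.171, -0.0, 0.0]
ft_force: [-0.7, -1.0, -7.6]
grip_width: 0.333
```

```bash
python3 t.py t6.png .5385 -.2219 -19.6; python3 -c "
from h import *
plan(.4806,-.2862,.0185,-19.6)
print(manip.get_obs()['ft_force'])
a=cv2.imread('pics/raw_t6.png'); cv2.imwrite('pics/c6.png',cv2.resize(a[:400,200:440],None,fx=2.5,fy=2.5,interpolation=cv2.INTER_CUBIC)[400:])"
```

```text
[ 0.48077885 -0.28574899  0.02650448] 17.75
tilt [ 0. -0. -1.] yaw -19.71 pos [ 0.4808 -0.2857  0.0265] D [-0.2 -0.5 -8. ] n 1
{"slide": [[-0, 0.5, 8]] "turn": [-0.1]
[-3.82391953e-03  3.94639866e-01 -6.99510157e+00]
```

View pics/t6.png

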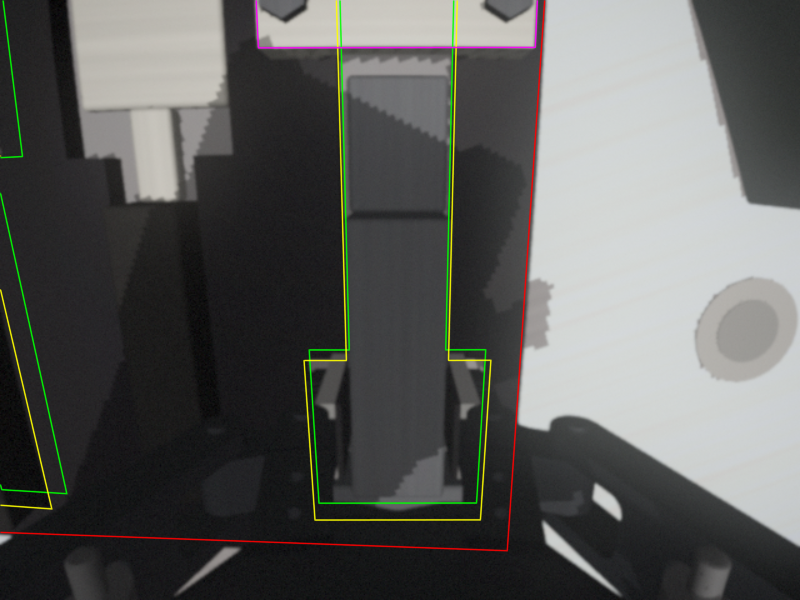

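View pics/c6.png

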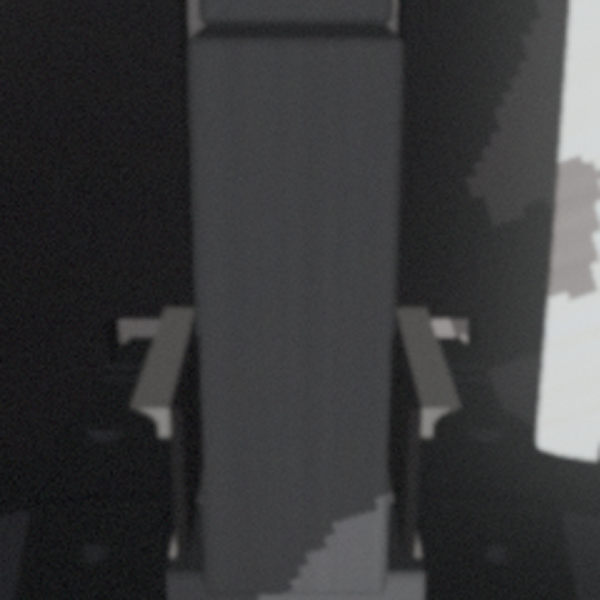

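Request:
arm_command(
  slide=[
    [0,0,3],
    [0,0,2],
    [0,0,1.5],
    [0,0,0.5],
    [0,0,0],
    [0,0,0],
  ],
  turn=[0,0,0,0,0,0],
  grip=[1,1,1,1,1,1],
)

```text
clock: 18.25
position: [0.4806, -0.2857, 0.0192]
ee_rot: [0.985, -0.171, -0.0, -0.0]
ft_force: [-0.5, -0.1, -6.6]
grip_width: 0.336
```

Request:
arm_command(
  slide=[
    [0,0,0.5],
    [0,0,0.5],
    [0,0,0],
    [0,0,0],
  ],
  turn=[0,0,0,0],
  grip=[1,1,1,1],
)

```text
clock: 18.58
position: [0.4806, -0.2857, 0.0183]
ee_rot: [0.985, -0.171, 0.0, -0.0]
ft_force: [-0.0, 0.5, -6.3]
grip_width: 0.333
```

Request:
arm_command(
  slide=[
    [0,0,0.5],
    [0,0,0],
    [0,0,0],
  ],
  turn=[0,0,0],
  grip=[1,1,1],
)

```text
clock: 18.83
position: [0.4807, -0.2857, 0.0181]
ee_rot: [0.985, -0.171, 0.0, -0.0]
ft_force: [-2.5, 1.2, 1.5]
grip_width: 0.335
```

Request:
arm_command(
  slide=[
    [2,0,0],
    [4,0,0],
    [5,0,0],
    [5,0,0],
    [5,0,0],
    [5,0,0],
    [3,0,0],
    [1,0,0],
    [0,0,0],
    [0,0,0],
  ],
  turn=[0,0,0,0,0,0,0,0,0,0],
  grip=[1,1,1,1,1,1,1,1,1,1],
)

```text
clock: 19.67
position: [0.5086, -0.2961, 0.0181]
ee_rot: [0.985, -0.171, -0.0, -0.0]
ft_force: [-4.5, 1.8, 2.9]
grip_width: 0.335
```

```bash
python3 t.py t7.png .5385 -.2219 -19.6; python3 -c "
from h import *
im=manip.camera('side'); cv2.imwrite('pics/s4.png',cv2.resize(im[220:360,290:480],None,fx=4,fy=4,interpolation=cv2.INTER_CUBIC))
c,s=np.cos(np.radians(-19.6)),np.sin(np.radians(-19.6))
P=[.5385+c*.002-s*-.08,-.2219+s*.002+c*-.08]
plan(*P,.018,-19.6)
print(manip.get_obs()['ft_force'])"
```

```text
bar 0.85 [ 0.5841 -0.3208  0.0259] tray xy [ 0.0761 -0.0778]
[ 0.50857707 -0.29609488  0.01809276] 19.9167
tilt [-0.  0. -1.] yaw -19.74 pos [ 0.5085 -0.2961  0.0181] D [ 5.  -1.8 -0.1] n 1
{"slide": [[5.5, 0, 0]] "turn": [-0.1]
[-5.7988217   1.74307397  3.68432618]
```

View pics/t7.png

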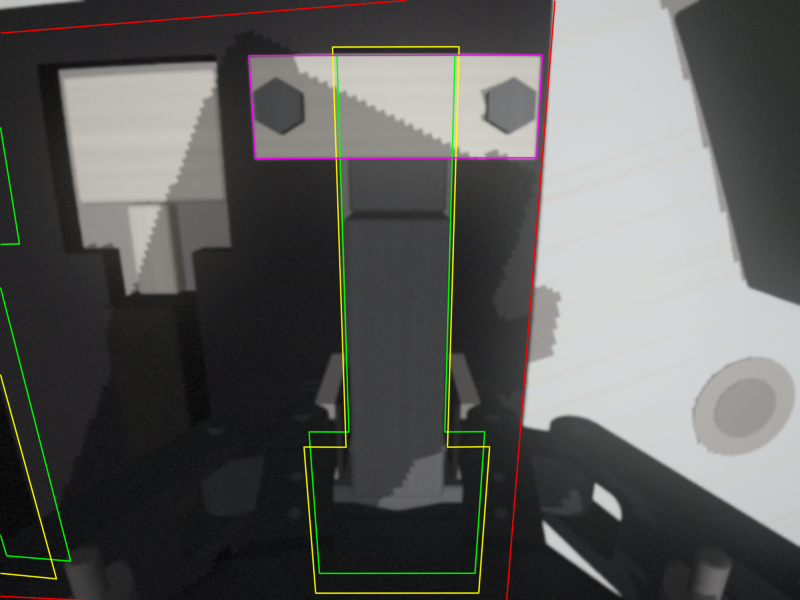

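View pics/s4.png

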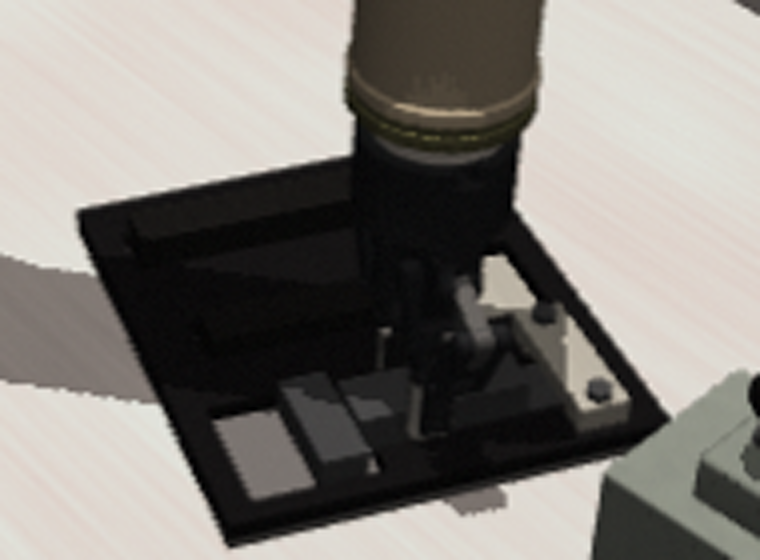

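Request:
arm_command(
  slide=[
    [2,0,0],
    [2,0,0],
    [1.5,0,0],
    [0,0,0],
    [0,0,0],
  ],
  turn=[0,0,0,0,0],
  grip=[1,1,1,1,1],
)

```text
clock: 20.38
position: [0.5136, -0.2979, 0.0181]
ee_rot: [0.985, -0.171, -0.0, -0.0]
ft_force: [-5.0, 0.7, 4.6]
grip_width: 0.33
```

Request:
arm_command(
  slide=[
    [1,0,0],
    [0,0,0],
    [0,0,0],
  ],
  turn=[0,0,0],
  grip=[1,1,1],
)

```text
clock: 20.63
position: [0.5143, -0.2982, 0.0181]
ee_rot: [0.985, -0.171, -0.001, -0.0]
ft_force: [-7.8, 3.0, 5.4]
grip_width: 0.337
```

Request:
arm_command(
  slide=[
    [1,0,0],
    [0,0,0],
    [0,0,0],
  ],
  turn=[0,0,0],
  grip=[1,1,1],
)

```text
clock: 20.88
position: [0.5152, -0.2985, 0.0181]
ee_rot: [0.985, -0.171, -0.0, -0.0]
ft_force: [-7.2, 2.2, 5.7]
grip_width: 0.329
```

```bash
python3 t.py t8.png .5385 -.2219 -19.6
```

```text
bar 0.71 [ 0.585  -0.3253  0.026 ] tray xy [ 0.0785 -0.0818]
[ 0.51521059 -0.2985299   0.018081  ] 21.1333
```

View pics/t8.png

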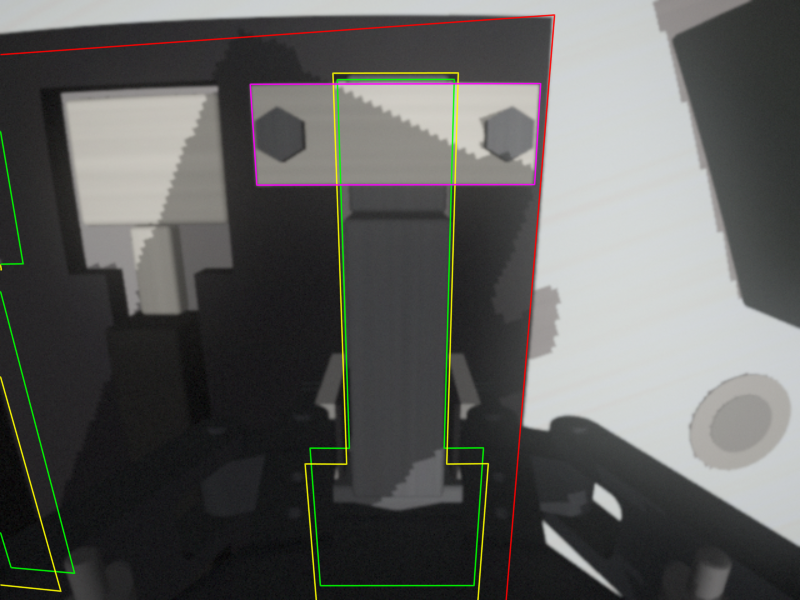

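```bash
python3 -c "
from h import *
a=cv2.imread('pics/raw_t8.png')[45:190,190:445]; a=cv2.convertScaleAbs(a,alpha=1.6); cv2.imwrite('pics/c8.png',cv2.resize(a,None,fx=3.1,fy=3.1,interpolation=cv2.INTER_CUBIC))
q=np.load('cm_t8.npz'); cm=(q['K'],q['d'],q['R'],q['t'])
c,s=np.cos(np.radians(-19.6)),np.sin(np.radians(-19.6))
for nm,x,z in (('bar near top',68,.030),('bar far top',94,.030),('step top home',57,.034),('step+2',59,.034),('tongue tip home',97,.016),('tip+2',99,.016),('pocket end top',99,.016),('pocket end floor',99,.006),('tray edge',115,.016)):
    print(nm,proj(None,[.5385+c*x/1000+s*.08,-.2219+s*x/1000-c*.08,z],cm)[0].round(1))
"
```

```text
bar near top [316.  146.8]
bar far top [315.8  65.4]
step top home [316.1 180.5]
step+2 [316.1 174.6]
tongue tip home [316.   63.6]
tip+2 [316.   57.7]
pocket end top [316.   57.7]
pocket end floor [316.1  62.9]
tray edge [315.9   9.7]
```

View pics/c8.png

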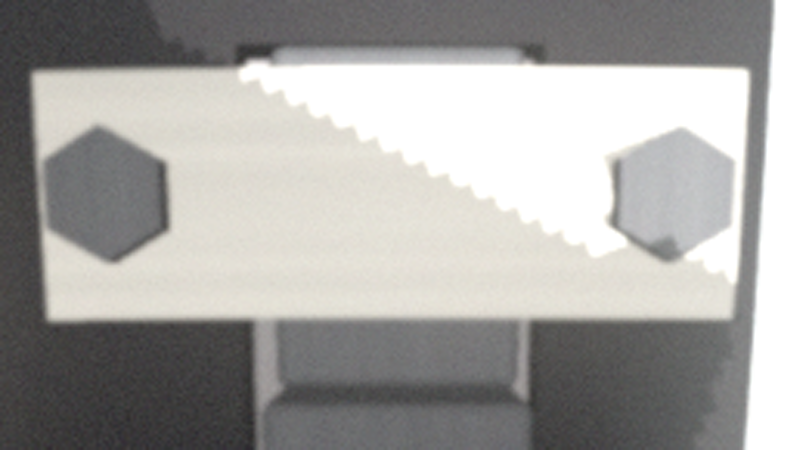

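Request:
arm_command(
  slide=[
    [-1.3,0,0],
    [0,0,0],
    [0,0,0],
    [0,0,0],
  ],
  turn=[0,0,0,0],
  grip=[1,1,1,1],
)

```text
clock: 21.47
position: [0.5151, -0.2984, 0.0181]
ee_rot: [0.985, -0.171, 0.001, 0.0]
ft_force: [0.6, -2.3, 1.3]
grip_width: 0.336
```

Request:
arm_command(
  slide=[
    [0,0,0],
    [0,0,0],
    [0,0,0],
    [0,0,0],
    [0,0,0],
    [0,0,-10],
    [0,0,-25],
    [0,0,-35],
    [0,0,-35],
    [0,0,0],
  ],
  turn=[0,0,0,0,0,0,0,0,0,0],
  grip=[0.5,0.4,0.3,0.3,0.3,0.3,0.3,0.3,0.3,0.3],
)

```text
clock: 22.3
position: [0.5173, -0.3002, 0.13]
ee_rot: [0.985, -0.172, 0.005, 0.001]
ft_force: [0.8, -0.8, 0.2]
grip_width: 0.704
```

Request:
arm_command(
  slide=[
    [-30,0,-20],
    [-35,0,0],
    [-20,0,0],
    [0,0,0],
    [0,0,0],
    [0,0,0],
    [0,0,0],
  ],
  turn=[0,0,0,0,0,0,0],
  grip=[0.3,0.3,0.3,0.3,0.3,0.3,0.3],
)

```text
clock: 22.88
position: [0.4355, -0.2694, 0.1431]
ee_rot: [0.985, -0.171, 0.0, 0.0]
ft_force: [0.3, 0.8, -0.2]
grip_width: 0.697
```

```bash
python3 t.py t9.png .5385 -.2219 -19.6; python3 -c "
from h import *
im=manip.camera('side'); cv2.imwrite('pics/s5.png',cv2.resize(im[220:360,290:480],None,fx=4,fy=4,interpolation=cv2.INTER_CUBIC))
im=manip.camera('top'); cv2.imwrite('pics/top5.png',im)
a=cv2.imread('pics/raw_t9.png'); print(a.shape)"
```

```text
[ 0.43482139 -0.26944135  0.14263049] 23.1333
(480, 640, 3)
```

View pics/t9.png

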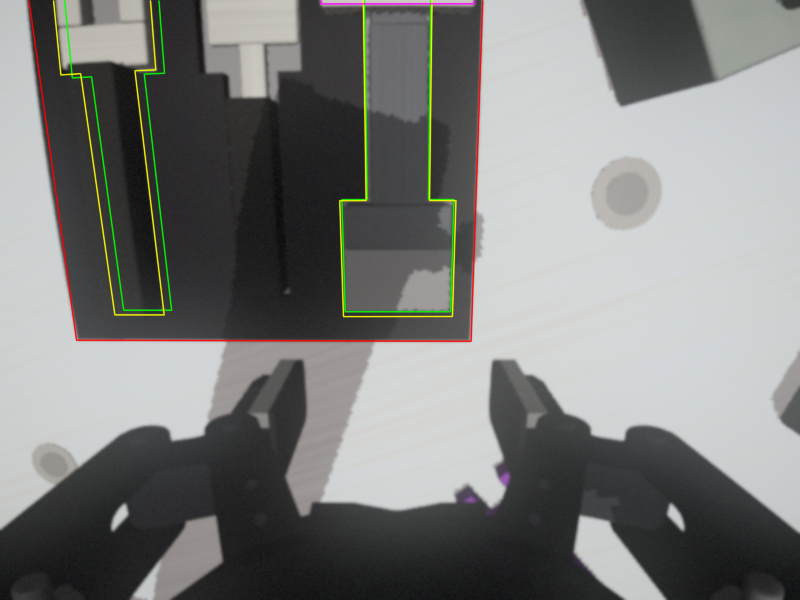

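View pics/s5.png

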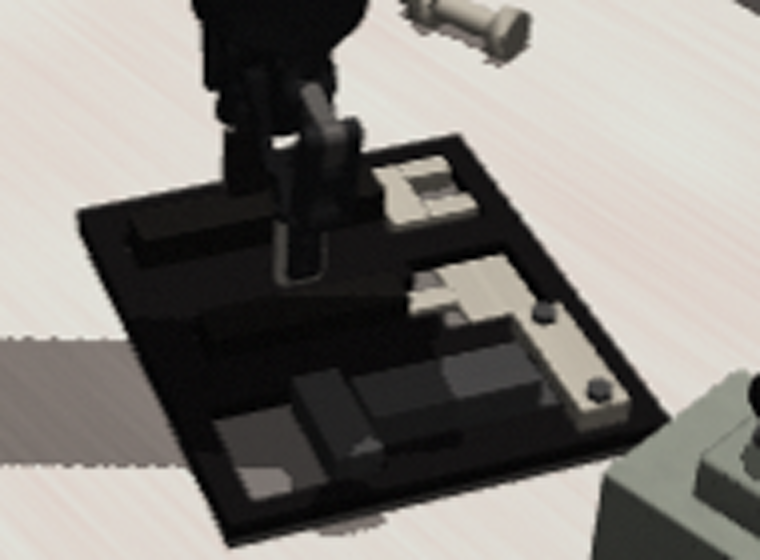

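View pics/top5.png

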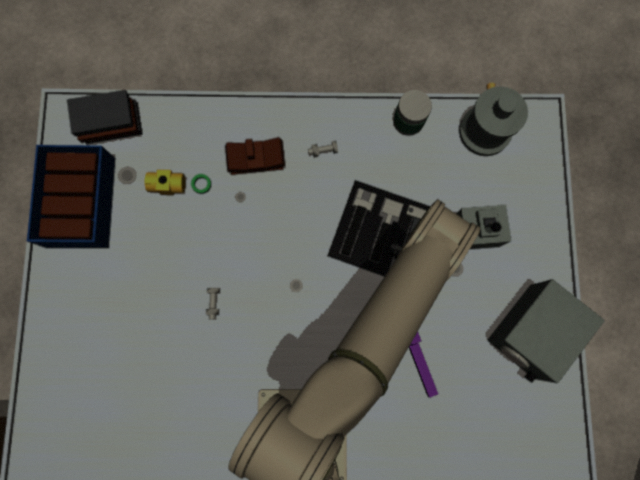

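```bash
python3 -c "
from h import *
q=np.load('cm_t9.npz'); cm=(q['K'],q['d'],q['R'],q['t'])
c,s=np.cos(np.radians(-19.6)),np.sin(np.radians(-19.6))
for o in (0,2):
  for nm,x,z in (('head back top',-60,.028),('head back bottom',-60,.006),('head front top',-35,.028),('step',55,.034),):
    x=x+2+o; print(o,nm,proj(None,[.5385+c*x/1000+s*.08,-.2219+s*x/1000-c*.08,z],cm)[0].round(1))
for nm,x,z in (('tray back',-115,.016),('pocket back floor',-99,.006),('shoulder top',-30,.016),('bar near',68,.03)):
  print(nm,proj(None,[.5385+c*x/1000+s*.08,-.2219+s*x/1000-c*.08,z],cm)[0].round(1))
a=cv2.imread('pics/raw_t9.png')[0:280,250:400]; a=cv2.convertScaleAbs(a,alpha=2); cv2.imwrite('pics/c9.png',np.hstack([cv2.resize(a[:140],None,fx=2.6,fy=4),cv2.resize(a[140:],None,fx=2.6,fy=4)]))
"
```

```text
0 head back top [317.8 201.9]
0 head back bottom [317.8 196.8]
0 head front top [317.8 165.5]
0 step [317.7  19.1]
2 head back top [317.8 199. ]
2 head back bottom [317.8 194.2]
2 head front top [317.8 162.6]
2 step [317.7  15.6]
tray back [317.9 272.6]
pocket back floor [317.9 248.9]
shoulder top [317.8 160. ]
bar near [317.6   2.1]
```

View pics/c9.png

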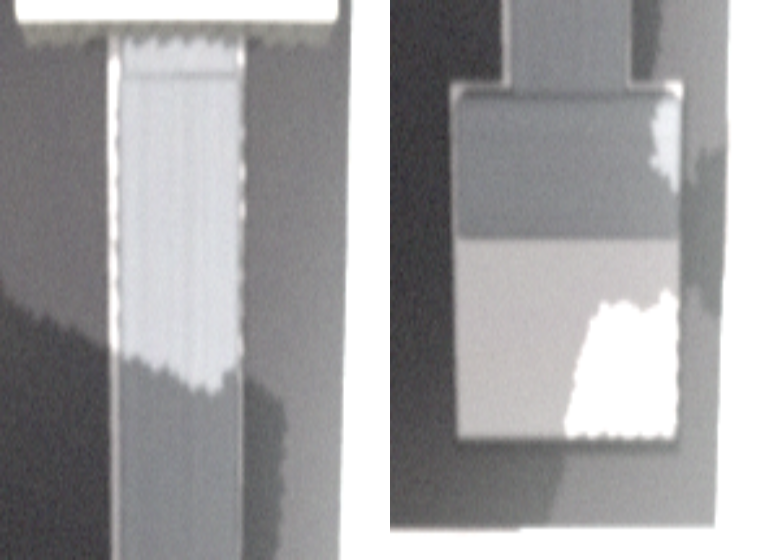

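```bash
python3 -c "
from h import *
plan(.52,-.14,.19,-19.6,35)"
```

```text
tilt [-0. -0. -1.] yaw -19.72 pos [ 0.4347 -0.2694  0.1427] D [ 85.3 129.4  47.3] n 5
{"slide": [[7.5, -30, -9.5], [7, -30, -9.5], [7.5, -30.5, -9.5], [7.5, -30, -9.5], [7, -30, -9.5]] "turn": [-0.0, -0.0, -0.1, 0.0, -0.0]
```

Request:
arm_command(
  slide=[
    [7.5,-30,-9.5],
    [7,-30,-9.5],
    [7.5,-30.5,-9.5],
    [7.5,-30,-9.5],
    [7,-30,-9.5],
    [0,0,0],
    [0,0,0],
    [0,0,0],
    [0,0,0],
  ],
  turn=[0,0,0,0,0,0,0,0,0],
  grip=[0.3,0.3,0.3,0.3,0.3,0.3,0.3,0.3,0.3],
)

```text
clock: 23.98
position: [0.5191, -0.141, 0.19]
ee_rot: [0.985, -0.172, -0.0, 0.0]
ft_force: [0.7, 0.1, 0.6]
grip_width: 0.694
```

```bash
python3 t.py t10.png .5385 -.2219 -19.6; python3 w.py spanner .5702 -.1476 -19.6 .006 wsp9.png; python3 w.py clamp .513 -.298 -19.6 .006 wcl9.png;python3 te.py t10.png | tail -1
```

```text
clamp_home 0.71 [ 0.5176 -0.2996  0.0032] tray xy [ 0.0063 -0.0802]
bar 0.72 [ 0.5861 -0.3218  0.0253] tray xy [ 0.0784 -0.0781]
tray 0.74 [ 0.539  -0.216   0.0031] tray xy [-0.0015  0.0057]
[ 0.5194773  -0.14042135  0.19022026] 24.2333
[(0.72, array([305., 149.]), np.int64(8585)), (0.52, array([540., 413.]), np.int64(121)), (0.47, array([397., 149.]), np.int64(55080))]
spanner [ 0.5698 -0.1478] -19.65 0.034
tip 0.85 [ 0.5743 -0.1474  0.0027]
tip 0.62 [ 0.198  -0.3102 -0.0043]
24.3833
[(0.81, array([496., 162.]), np.int64(8147))]
clamp [ 0.5153 -0.2982] -20.05 0.197
tip 0.86 [ 0.5168 -0.2951  0.0022]
24.5333
2 [ 0.5385 -0.2215] -19.21
```

View pics/t10.png

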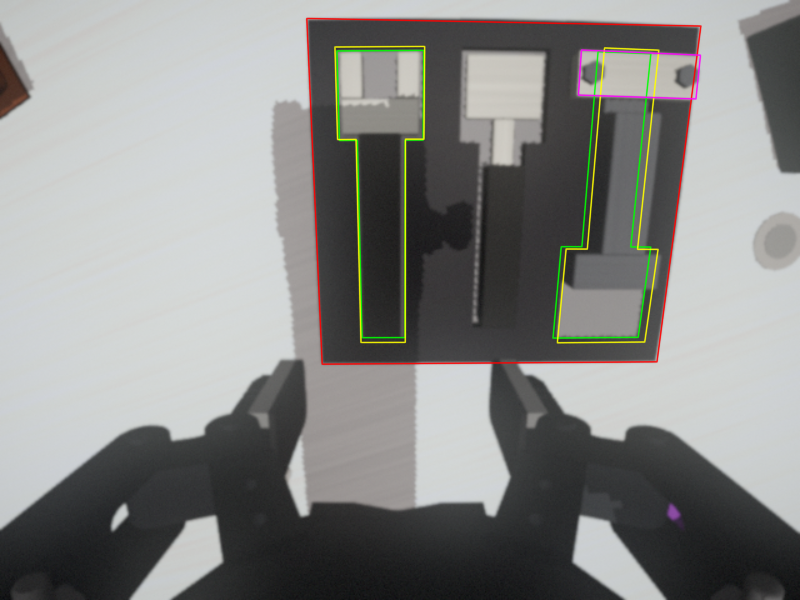

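```bash
python3 -c "
from h import *
print(manip.hand_in())"
```

```text
the job is handed in; nothing more can be done
None
```

Both tools are back in the tray and the job is handed in at about 24.5 s of the 61 s allowed. The highest wrist force I saw reported was about 20 N.

- **Spanner:** I laid the black-handled, steel-jawed spanner (not the purple one) flat in its pocket. The last wrist-camera fit put it about 0.3 mm from its home point and 0.05° off in yaw.
- **Clamp toe:** I lowered it in about 35 mm short of home and slid it in until the tongue was under the bar. The wrist picture shows the tongue tip past the bar's far edge, close to the end wall.
- **Clamp toe position:** It sits about 1 to 1.8 mm past nominal home, inside the 2 mm stop. I commanded it back 1.3 mm before letting go, but it hardly moved.
- **Checks that disagreed:**
    - The final camera fit of the clamp was poor because the bar hides part of it, so I judged its place from edges in the pictures and the arm's position.
    - Tray positions from different views varied by about 1 mm, and one fit taken while the arm was still moving was discarded.
- **Everything else:** In the last pictures the scraper is in its pocket, and the bystanders and switch look unmoved. The gripper is open and about 190 mm up, touching nothing.

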